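# Restock the two table caddies

## Robot

A 7-joint arm with a two-finger parallel gripper is mounted at the origin on a cart in front of the work surface, level with it; the furniture and walls round the work are solid. World frame = base frame: x ahead of the robot, y to its left, z up, the work surface at z = 0. Lengths are in m, angles in rad, forces in N, time in s.
With the tool pointing down it reaches from about 0.4 to 0.875 m from the base axis. Payload 19.3 kg.
Tool frame: the origin (TCP) lies at the very end of the fingers, on their centre line; the grasp point (between the pads) lies bot.grasp_offset behind it (bot.grasp_offset is the distance from the TCP to the grasp point, in m); z points along the fingers, y is the direction in which the jaws open and shut (so a half turn about z gives the same grasp; the last joint's range is limited). The gripper opens to 85 mm and grips with 20 to 120 N. Pads are 22 mm wide; open, the fingers measure 114 mm over their backs; the gripper's body (76 mm by 85 mm) begins 54 mm behind the grasp point. The pads swing forward as they close: fully open they stand 13 mm farther back than shut.
Start: joints at [-1.369, 0.521, -0.036, 1.599, 0.021, 1.021, -0.113], TCP at [0.168, 0.602, 0.231] pointing down, gripper open.
Joint ranges: [-2.91, 2.91], [-0.3, 2.13], [-1.5, 1.42], [0.17, 2.43], [-1.26, 4.41], [0.16, 1.93], [-2.52, 2.52]. Speed limits (rad/s): [1.89, 1.89, 2.39, 2.39, 3.01, 3.01, 3.01].

## Interface

Orientations are given as [roll, pitch, yaw] about the fixed x, y, z axes, in that order (R = Rz(yaw) Ry(pitch) Rx(roll)).
In Python, from workcell import bot gives the robot as it stands. The module is installed in compiled form; this text tells all that it offers.
- The arm moves only by the shell command python3 -m handwheel 'ROWS' [OPENING] [FORCE]. ROWS is JSON, a list of rows, each a list of 6 numbers: the shift along the tool's x, y, z as a fraction of full scale, then the turn, a rotation vector about the tool's x, y, z as a fraction of full scale. In form: [[x, y, z, rx, ry, rz], ...]. A call has 1 to 8 rows; each row shifts and turns the commanded pose from where the row before left it, along the tool's axes as they then stand; what a row does not reach is not made up. Full scale, the value 1, is 0.025 m for a shift and 360 degrees for a turn. A row lasts 1/8 s, in which the tool goes at most 62.5 mm and 10.7 degrees, less where a joint would pass 70% of its speed; a pose out of reach is approached as far as the arm can. A call with a number of a shift or a turn outside -1 to 1 is refused whole. A call with a gripper value outside its range is refused whole. OPENING is the closure, from -1 (fully open) to 1 (shut), set as the call begins (- or left out, the last holds). The fingers move at their own pace and stop on an object; FORCE is the grip in N (left out, the last holds). Time passes only in rows, so rows that do not move let the fingers close. It gives the time, the measured TCP pose, the force and the opening at its end, in the units of the state.
- bot.observe(): the state, without advancing time (a new reading comes with each control period).
- bot.grab_frame(name): name is "scene" or "side" or "wrist"; returns a dict with "pixels" (420x560x3 uint8, blue, green, red), "vertical_fov" (degrees; the focal length in pixels is half the picture's height over the tangent of half this angle, whatever the lens; pixels are square), "cx", "cy" (the principal point, pixels), "D" ([k1, k2, p1, p2, k3] as OpenCV has them; the pictures are not rectified), "R" (3x3) and "t" (3): a world point X has camera coordinates R X + t. Camera axes: x right, y down, z forward; pixel columns grow to the right and rows downward; lengths in m; the calibration is good to about 2 mm. A picture is of the moment at which its call begins. There is no depth.
- bot.job_done(): hands the job in, once; it reports no verdict.
Trained networks look in a picture, given as the dict that the camera call returned (one of the last four; its "shot" number tells which), for a name from the list of things; names that differ only in an ending like _2 or _b are one class to them, and where a whole thing is asked for, a point or a joint stands for the part that bears it (a point fixed in the world has none). Each returns a list of dicts, best first, with "score" (0 to 1); they miss things now and then, are a little off and sometimes report something else, mostly with a low value. They report only what shows in the picture. A call takes as long as a camera call.
- bot.trace(picture, thing): "region" (420x560 bool, what is visible of it) and "point" ([column, row] in pixels, amid what is visible of it).
The state is a dict: "clock": time; "qpos": joint angles; "qd": joint speeds; "joint_efforts": joint torques, N m; "position": TCP position; "tool_rot": TCP orientation; "force": force on the tool from outside, world axes, zero at the start; "moment": the same for the moment, N m; "grip_width": finger opening in m.
Only numpy, scipy, OpenCV 4.12 (cv2) and the standard library are available. Lean on these libraries where they do the work, as an engineer would, in place of code of your own. Each camera call takes 0.05 s, during which the arm holds its last target.

## Task

Get the two wooden table caddies on the bar ready to go out, both laid alike: each gets one salt shaker in its square pocket and one glass of toothpicks in its round pocket, standing upright on the pocket floor. Take the shakers and glasses that stand near the front of the bar (the set at the back by the laptop stays there), and set them down rather than dropping them. Leave the caddies where they stand, and do not disturb the rubber stamp or the calculator.

Things in the scene. Friction and masses are not known exactly. Their poses are not given: they have to be found in the camera images.
- shaker_1: salt shaker, clear round body with a grey domed cap; 39 mm diameter up to 56 mm, cap 32 mm diameter up to 76 mm; 0.09 kg, hidden mass varies by a third; stands upright, origin at the centre of its foot, z up. The two shakers are alike and either may go to either caddy
- shaker_2: second salt shaker, clear round body with a grey domed cap; 39 mm diameter up to 56 mm, cap 32 mm diameter up to 76 mm; 0.09 kg, hidden mass varies by a third; stands upright, origin at the centre of its foot, z up
- picks_1: little clear straight-sided glass of wooden toothpicks; 42 mm diameter, glass 50 mm high, the sticks reach 66 mm; 0.07 kg, hidden mass varies by a third; stands upright, origin at the centre of its foot, z up. The two toothpick glasses are alike and either may go to either caddy
- picks_2: second little clear straight-sided glass of wooden toothpicks; 42 mm diameter, glass 50 mm high, the sticks reach 66 mm; 0.07 kg, hidden mass varies by a third; stands upright, origin at the centre of its foot, z up
- caddy_a: oak caddy, loose block 84 (x) x 190 (y) x 26 mm, 0.6 kg; origin under its centre, z up, front at -x. Two pockets in its top, 20 mm deep (floor 6 mm above origin): SQUARE, 56 x 56 mm, centred at x -8, y +48 mm; ROUND, 56 mm across, brass lip, at x -8, y -48 mm. A menu card 58 mm wide (y) stands mid-rear, x +30 to +39, top 96 mm above the counter
- caddy_b: second, identical oak caddy, loose block 84 (x) x 190 (y) x 26 mm, 0.6 kg; origin under its centre, z up, front at -x. Two pockets in its top, 20 mm deep (floor 6 mm above origin): SQUARE, 56 x 56 mm, centred at x -8, y +48 mm; ROUND, 56 mm across, brass lip, at x -8, y -48 mm. A menu card 58 mm wide (y) stands mid-rear, x +30 to +39, top 96 mm above the counter
- stamp: rubber stamp, not part of the job: black foot 22 x 44 x 12 mm, turned brown handle 24 mm across up to 66 mm; origin under its centre. It stands among the shakers and glasses
- calculator: red desk calculator lying flat, not part of the job: 150 (x) x 105 (y) x 18 mm, origin under its centre

How it is judged:
By the outcome, as a careful person would: the job done as asked, in the order asked, and still so for the second after the job is handed in, with the robot touching nothing.
It also fails if it takes over 102 s, if anything falls off the work surface, if the arm or the gripper's body presses on something with over 40 N, if the wrist force passes 120 N, or if a joint passes its speed limit or range.

## Working session

There is one attempt and no reset: what is moved stays moved. The work goes in short steps, Python scripts to look and compute and a shell command to move; the robot and the scene stay as the last step left them, time stands still between calls to the robot, and variables do not carry over. Pictures are saved under pics/ and viewed, and the job is handed in when it is done.

```bash
mkdir -p pics; cat > h.py <<'E'
import numpy as np, cv2
from workcell import bot
def K(f):
    F=f["pixels"].shape[0]/2/np.tan(np.radians(f["vertical_fov"])/2)
    return np.array([[F,0,f["cx"]],[0,F,f["cy"]],[0,0,1]])
def proj(f,P):
    r,_=cv2.Rodrigues(np.array(f["R"],float))
    return cv2.projectPoints(np.array(P,float).reshape(-1,1,3),r,np.array(f["t"],float),K(f),np.array(f["D"],float))[0].reshape(-1,2)
def plane(f,uv,z):
    n=cv2.undistortPoints(np.array(uv,float).reshape(-1,1,2),K(f),np.array(f["D"],float)).reshape(-1,2)
    R=np.array(f["R"]);t=np.array(f["t"]);C=-R.T@t
    d=np.c_[n,np.ones(len(n))]@R
    return C+d*((z-C[2])/d[:,2])[:,None]
def save(f,n,s=1):
    im=f["pixels"]
    cv2.imwrite("pics/"+n+".png",im)
E
python3 - <<'E'
from h import *
s=bot.observe();print({k:np.round(v,3) for k,v in s.items()},bot.grasp_offset)
for n in("scene","side","wrist"):
    f=bot.grab_frame(n);save(f,n+"0")
    R=np.array(f["R"]);print(n,f["vertical_fov"],-R.T@np.array(f["t"]),R[2])
    for th in["shaker_1","picks_1","caddy_a","stamp","calculator"]:
        for d in bot.trace(f,th):
            p=np.array(d["point"]);r=d["region"];ys,xs=np.nonzero(r)
            print(n,th,round(d["score"],2),p,[xs.min(),ys.min(),xs.max(),ys.max()],plane(f,[p],0.035)[0].round(3))
E
```

```text
{'clock': np.float64(0.0), 'qpos': array([-1.369,  0.522, -0.036,  1.6  ,  0.021,  1.021, -0.113]), 'qd': array([-0.002,  0.002, -0.   ,  0.001, -0.   ,  0.   , -0.002]), 'joint_efforts': array([-0.0000e+00, -9.2713e+01,  1.9800e+00, -3.6992e+01,  1.8000e-02,
        9.0000e-03, -0.0000e+00]), 'position': array([0.168, 0.602, 0.231]), 'tool_rot': array([-3.14,  0.  ,  2.87]), 'force': array([ 0.995, -0.304,  0.083]), 'moment': array([-0.012,  0.026,  0.035]), 'grip_width': np.float64(0.085)} 0.0187
scene 55.08943517225502 [ 0.09847003 -0.61375493  0.56945923] [ 0.49512619  0.63327071 -0.59482624]
scene shaker_1 0.83 [305.5 244. ] [np.int64(296), np.int64(227), np.int64(314), np.int64(261)] [ 0.518 -0.162  0.035]
scene shaker_1 0.7 [215.5 206.1] [np.int64(208), np.int64(188), np.int64(226), np.int64(221)] [0.441 0.061 0.035]
scene picks_1 0.72 [263.8 216.4] [np.int64(254), np.int64(200), np.int64(272), np.int64(229)] [ 0.505 -0.037  0.035]
scene picks_1 0.6 [298.6 276.6] [np.int64(287), np.int64(261), np.int64(310), np.int64(295)] [ 0.448 -0.224  0.035]
scene caddy_a 0.88 [399.4 299.8
[... 848 characters left out ...]
248)] [ 0.511 -0.017  0.035]
side picks_1 0.63 [328.7 196.8] [np.int64(320), np.int64(185), np.int64(334), np.int64(208)] [ 0.446 -0.206  0.035]
side caddy_a 0.93 [298.7 176.1] [np.int64(281), np.int64(148), np.int64(320), np.int64(191)] [ 0.553 -0.297  0.035]
side caddy_a 0.77 [230.5 233.9] [np.int64(199), np.int64(198), np.int64(271), np.int64(263)] [0.65  0.019 0.035]
side stamp 0.62 [324.  230.4] [np.int64(314), np.int64(215), np.int64(331), np.int64(240)] [ 0.432 -0.052  0.035]
side calculator 0.91 [239.5 316.6] [np.int64(197), np.int64(291), np.int64(277), np.int64(339)] [0.54  0.256 0.035]
wrist 62.34330550449955 [0.103739   0.6203113  0.37395356] [ 0.26327073 -0.07222832 -0.96201434]
```

View pics/scene0.png

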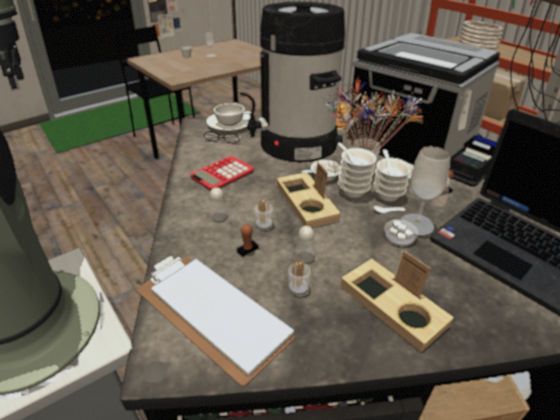

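View pics/side0.png

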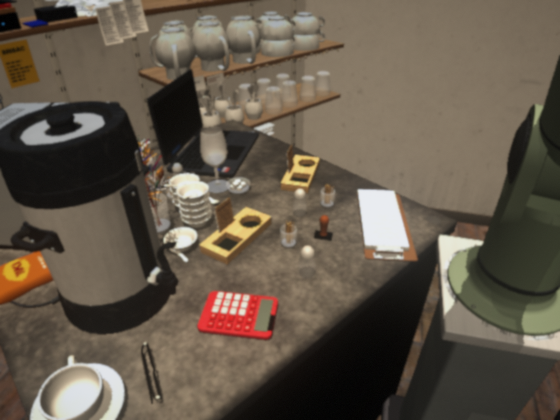

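View pics/wrist0.png

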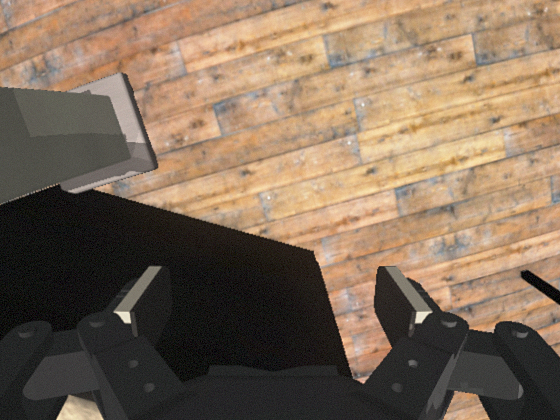

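The scene view shows shakers at (216,206) and (306,244), glasses at (264,216) and (299,278), the stamp at (249,240), and caddies near (310,200) and (398,300). The side view agrees. Next I'll fit models to the masks in both views.

```bash
cat > fit.py <<'E'
from h import *
from scipy.optimize import minimize
a=np.linspace(0,2*np.pi,24,endpoint=False)
def cyl(r,z0,z1): return np.r_[np.c_[r*np.cos(a),r*np.sin(a),0*a+z0],np.c_[r*np.cos(a),r*np.sin(a),0*a+z1]]
def box(x0,x1,y0,y1,z0,z1): return np.array([[x,y,z] for x in(x0,x1) for y in(y0,y1) for z in(z0,z1)])
M={"shaker_1":[cyl(.0195,0,.056),cyl(.016,.05,.072)],"picks_1":[cyl(.021,0,.05),cyl(.01,.05,.063)],
"caddy_a":[box(-.042,.042,-.095,.095,0,.026),box(.03,.039,-.029,.029,.02,.096)],
"stamp":[box(-.011,.011,-.022,.022,0,.012),cyl(.012,.01,.066)],
"calculator":[box(-.075,.075,-.0525,.0525,0,.018)]}
S=4
def render(f,parts,p):
    c,s=np.cos(p[2]),np.sin(p[2]);m=np.zeros((420*S,560*S),np.uint8)
    for P in parts:
        Q=P@np.array([[c,s,0],[-s,c,0],[0,0,1]])+[p[0],p[1],0]
        h=cv2.convexHull((proj(f,Q)*S+S/2).astype(np.float32)).astype(np.int32)
        cv2.fillConvexPoly(m,h,255)
    return cv2.resize(m,(560,420),interpolation=cv2.INTER_AREA)/255.
def iou(p,obs,parts):
    t=0
    for f,r in obs:
        m=render(f,parts,p);t+=1-np.minimum(m,r).sum()/np.maximum(m,r).sum()
    return t/len(obs)
def fit(obs,th,x0,yaw):
    best=None
    for y in yaw:
        p0=np.array([x0[0],x0[1],y])
        sim=np.array([p0,p0+[.02,0,0],p0+[0,.02,0],p0+[0,0,.3]])
        r=minimize(iou,p0,(obs,M[th]),method="Nelder-Mead",options=dict(initial_simplex=sim,xatol=3e-4,fatol=1e-4,maxiter=160))
        if best is None or r.fun<best.fun:best=r
    return best
E
cat > s1.py <<'E'
from fit import *
F={n:bot.grab_frame(n) for n in("scene","side")}
D={}
for th in M:
    o={n:[(d["score"],np.array(d["region"],float),plane(F[n],[d["point"]],.03)[0]) for d in bot.trace(F[n],th)] for n in F}
    for sc,r,p in o["scene"]:
        c=[q for q in o["side"] if np.linalg.norm(q[2]-p)<.11]
        if not c: print(th,"unmatched",p.round(3),round(sc,2));continue
        q=min(c,key=lambda q:np.linalg.norm(q[2]-p))
        obs=[(F["scene"],r),(F["side"],q[1])]
        big=th in("caddy_a","stamp","calculator")
        x=(p+q[2])/2
        b=fit(obs,th,x,np.arange(0,2*np.pi if th=="caddy_a" else np.pi,np.pi/4) if big else [0])
        print(th,b.x.round(4),"deg",np.degrees(b.x[2]).round(1),"1-iou",round(b.fun,3),[round(iou(b.x,[ob],M[th]),3) for ob in obs],flush=True)
E
python3 s1.py
```

```text
shaker_1 [ 0.4489  0.0705 -0.1139] deg -6.5 1-iou 0.172 [np.float64(0.167), np.float64(0.177)]
shaker_1 [ 0.5194 -0.1595  0.1703] deg 9.8 1-iou 0.106 [np.float64(0.115), np.float64(0.097)]
picks_1 [ 0.5148 -0.0208 -0.1642] deg -9.4 1-iou 0.193 [np.float64(0.138), np.float64(0.247)]
picks_1 [ 0.4523 -0.2196  0.1117] deg 6.4 1-iou 0.084 [np.float64(0.058), np.float64(0.11)]
caddy_a [ 0.5608 -0.3612  6.2951] deg 360.7 1-iou 0.068 [np.float64(0.033), np.float64(0.102)]
caddy_a [ 0.6478 -0.0133  5.9767] deg 342.4 1-iou 0.082 [np.float64(0.071), np.float64(0.093)]
caddy_a [0.5714 0.2345 1.7203] deg 98.6 1-iou 0.392 [np.float64(0.516), np.float64(0.269)]
stamp [ 0.4361 -0.0704  1.5922] deg 91.2 1-iou 0.21 [np.float64(0.223), np.float64(0.196)]
calculator [0.5541 0.2294 0.171 ] deg 9.8 1-iou 0.167 [np.float64(0.22), np.float64(0.115)]
```

```bash
cat > ov.py <<'E'
from fit import *
C={"A":(.5608,-.3612,.012),"B":(.6478,-.0133,-.3065)}
O={"s1":(.4489,.0705,.0195,.056),"s2":(.5194,-.1595,.0195,.056),"p1":(.5148,-.0208,.021,.05),"p2":(.4523,-.2196,.021,.05)}
def tf(p,P):
    c,s=np.cos(p[2]),np.sin(p[2]);return np.array(P)@np.array([[c,s,0],[-s,c,0],[0,0,1]])+[p[0],p[1],0]
def overlay(f,s=1,x0=0,y0=0,C=C,O=O):
    im=cv2.resize(f["pixels"],None,fx=s,fy=s,interpolation=cv2.INTER_CUBIC)
    def pl(P,c):
        q=(proj(f,P)+.5)*s-.5
        cv2.polylines(im,[np.round(q).astype(np.int32)],True,c,1,cv2.LINE_AA)
    for p in C.values():
        pl(tf(p,[[-.042,-.095,.026],[.042,-.095,.026],[.042,.095,.026],[-.042,.095,.026]]),(0,255,0))
        pl(tf(p,[[-.036,.02,.026],[.02,.02,.026],[.02,.076,.026],[-.036,.076,.026]]),(255,255,0))
        pl(tf(p,np.c_[-.008+.028*np.cos(a),-.048+.028*np.sin(a),0*a+.026]),(255,0,255))
        pl(tf(p,[[.03,-.029,.096],[.039,-.029,.096],[.039,.029,.096],[.03,.029,.096]]),(0,0,255))
    for x,y,r,h in O.values():
        for z in(0,h): pl(np.c_[x+r*np.cos(a),y+r*np.sin(a),0*a+z],(0,255,255) if z else (255,128,0))
    return im
E
python3 - <<'E'
from ov import *
f=bot.grab_frame("scene");cv2.imwrite("pics/ov_sc.png",overlay(f,3)[450:1050,570:1370])
f=bot.grab_frame("side");cv2.imwrite("pics/ov_si.png",overlay(f,4)[570:1120,780:1400])
E
```

```text
(no output)
```

View pics/ov_sc.png

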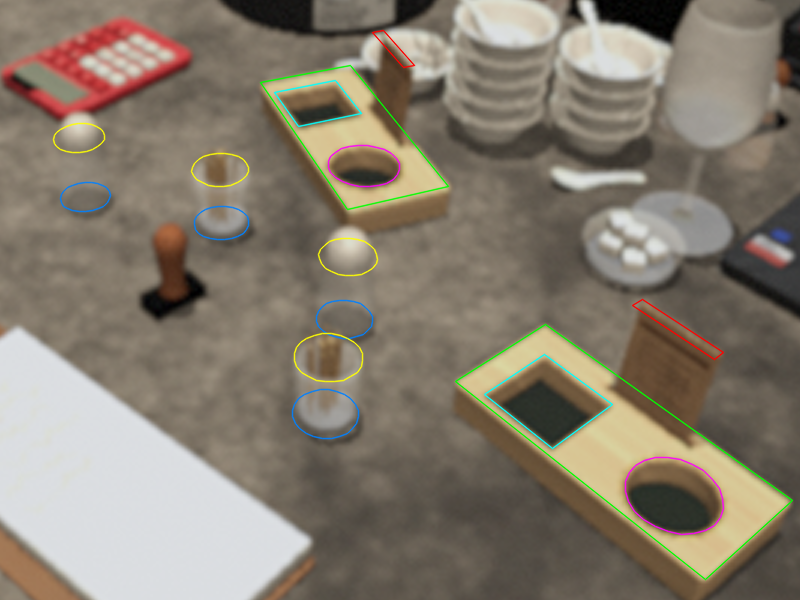

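View pics/ov_si.png

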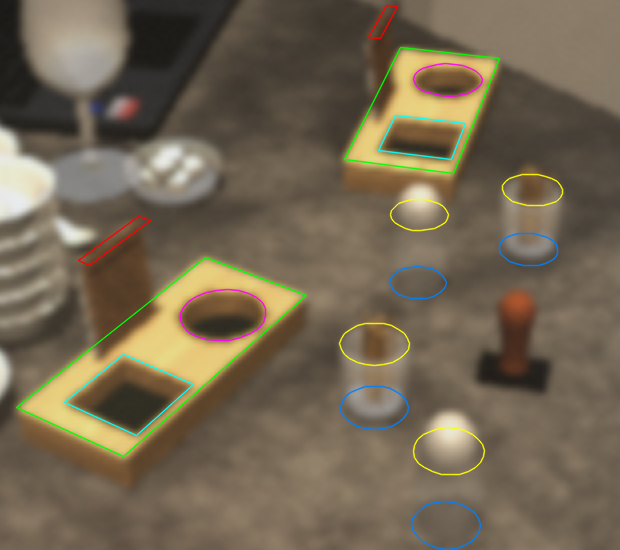

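The fitted models line up with both pictures to within a few mm. The current jaw direction nearly matches caddy B's y axis, so no turn is needed there.

```bash
cat > go.py <<'E'
import sys
from h import *
from scipy.spatial.transform import Rotation as Ro
def st(t,yaw=None):
    s=bot.observe();R=Ro.from_euler("xyz",s["tool_rot"]).as_matrix()
    d=R.T@(np.array(t)-s["position"])
    Rt=Ro.from_euler("xyz",[np.pi,0,s["tool_rot"][2] if yaw is None else yaw])
    rv=(Ro.from_matrix(R).inv()*Rt).as_rotvec()
    print("clk",round(float(s["clock"]),2),"pos",np.array(s["position"]).round(4),"rot",np.array(s["tool_rot"]).round(3),"q",np.array(s["qpos"]).round(2),"F",np.array(s["force"]).round(1),"w",round(float(s["grip_width"]),4))
    print("d(mm)",(d*1000).round(1),"units",(d/.025).round(2),"turn deg",np.degrees(rv).round(2),"units",(rv/2/np.pi).round(4))
if __name__=="__main__":
    v=list(map(float,sys.argv[1:])); st(v[:3],v[3] if len(v)>3 else None)
E
python3 -m handwheel '[[-0.97,-1,0,0,0,0],[-0.97,-1,0,0,0,0],[-0.97,-1,0,0,0,0],[-0.97,-1,0.2,0,0,0],[-0.97,-1,0.2,0,0,0],[-0.97,-1,0.2,0,0,0],[-0.97,-1,0.2,0,0,0],[-0.97,-1,0.2,0,0,0]]' -0.4 40
python3 go.py 0.449 0.0705 0.17
```

```text
clock: 2.6
position: [0.3015, 0.3563, 0.2063]
tool_rot: [3.141, 0.0, 2.87]
force: [1.3, -0.3, -0.4]
grip_width: 0.06
clk 2.6 pos [0.3015 0.3563 0.2063] rot [3.141 0.    2.87 ] q [-1.    0.31  0.01  2.03 -0.    0.81  0.31] F [ 1.3 -0.3 -0.4] w 0.06
d(mm) [-218.8 -235.7   36.2] units [-8.75 -9.43  1.45] turn deg [0.02 0.01 0.  ] units [0.0001 0.     0.    ]
```

```bash
python3 -m handwheel '[[-1,-1,0.1,0,0,0],[-1,-1,0.1,0,0,0],[-1,-1,0.2,0,0,0],[-1,-1,0.2,0,0,0],[-1,-1,0.2,0,0,0],[-1,-1,0.2,0,0,0],[-1,-1,0.2,0,0,0],[-1,-1,0.2,0,0,0]]'
python3 -m handwheel '[[-0.4,-0.7,0,0,0,0],[-0.35,-0.7,0,0,0,0],[0,0,0,0,0,0]]'
python3 go.py 0.449 0.0705 0.17
python3 - <<'E'
from ov import *
f=bot.grab_frame("wrist");cv2.imwrite("pics/w1.png",overlay(f,1))
s=bot.observe();print(proj(f,[s["position"]]),-np.array(f["R"]).T@f["t"])
for th in["shaker_1","picks_1"]:
    for d in bot.trace(f,th):
        ys,xs=np.nonzero(d["region"]);print(th,d["score"],d["point"],xs.min(),xs.max(),ys.min(),ys.max())
E
```

```text
clock: 3.6
position: [0.4406, 0.11, 0.1713]
tool_rot: [3.141, 0.0, 2.87]
force: [0.5, 0.1, 0.0]
grip_width: 0.0598
clock: 3.98
position: [0.4488, 0.0711, 0.1714]
tool_rot: [-3.141, 0.0, 2.868]
force: [-0.0, 0.2, 0.3]
grip_width: 0.0602
clk 3.98 pos [0.4488 0.0711 0.1714] rot [-3.141  0.     2.868] q [-0.39  0.34  0.12  2.1  -0.06  0.7   1.07] F [-0.   0.2  0.3] w 0.0602
d(mm) [-0.3 -0.6  1.4] units [-0.01 -0.02  0.06] turn deg [-0.01  0.02 -0.  ] units [-0.  0. -0.]
[[273.39761369 266.30301059]] [0.38476056 0.08959333 0.31403973]
shaker_1 0.94 [267.3, 200.4] 246 291 173 231
shaker_1 0.94 [68.2, 309.8] 33 95 296 342
picks_1 0.94 [7.8, 273.3] 0 25 252 298
picks_1 0.91 [211.8, 287.6] 199 221 261 321
```

View pics/w1.png

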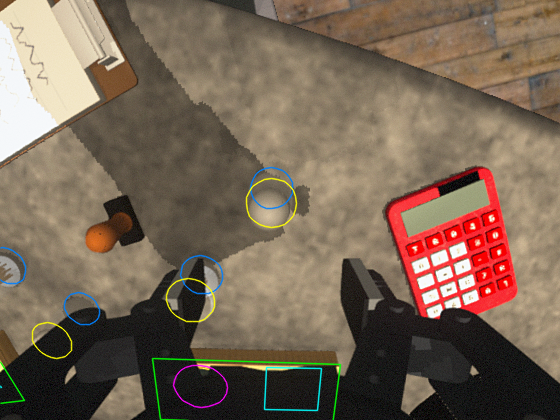

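The wrist view shows shaker_1 at (270,200), within about 2 px of the model and between the fingers. I'll descend and grasp it.

```bash
python3 -m handwheel '[[0,0,0.9,0,0,0],[0,0,0.9,0,0,0],[0,0,0.9,0,0,0],[0,0,0.9,0,0,0],[0,0,0.9,0,0,0],[0,0,0.8,0,0,0],[0,0,0.6,0,0,0],[0,0,0,0,0,0]]'
python3 go.py 0.449 0.0705 0.024
python3 - <<'E'
from ov import *
f=bot.grab_frame("wrist");cv2.imwrite("pics/w2.png",f["pixels"])
f=bot.grab_frame("side");cv2.imwrite("pics/w2s.png",cv2.resize(f["pixels"],None,fx=4,fy=4)[750:1300,900:1500])
E
```

```text
clock: 5.12
position: [0.4481, 0.0725, 0.0231]
tool_rot: [-3.141, -0.001, 2.87]
force: [0.5, 0.8, 0.3]
grip_width: 0.0595
clk 5.12 pos [0.4481 0.0725 0.0231] rot [-3.141e+00 -1.000e-03  2.870e+00] q [-0.34  0.63  0.06  2.18 -0.11  0.33  1.12] F [0.5 0.8 0.3] w 0.0595
d(mm) [-1.4 -1.7 -0.9] units [-0.06 -0.07 -0.03] turn deg [-0.04 -0.07  0.  ] units [-0.0001 -0.0002  0.    ]
```

View pics/w2.png

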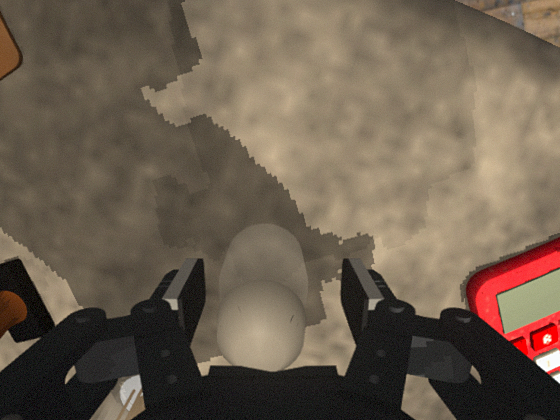

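View pics/w2s.png

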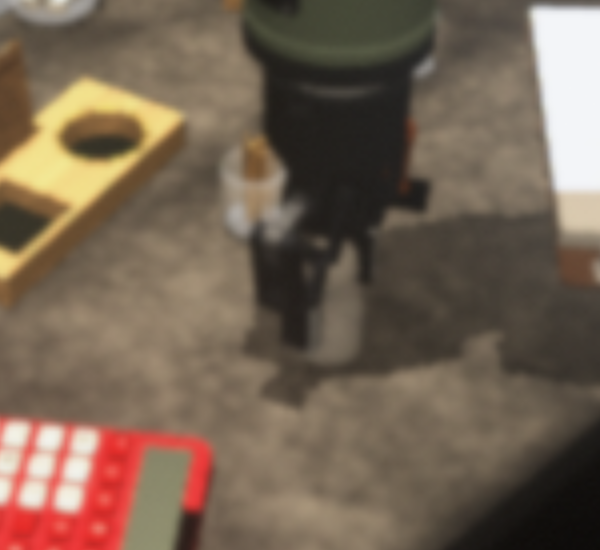

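```bash
python3 - <<'E'
from fit import *
f=bot.grab_frame("wrist")
for d in bot.trace(f,"shaker_1"):
    r=np.array(d["region"],float);ys,xs=np.nonzero(d["region"]);print(d["score"],d["point"],xs.min(),xs.max(),ys.min(),ys.max())
    if d["point"][0]>200:
        b=fit([(f,r)],"shaker_1",[.449,.07],[0]);print(b.x.round(4),b.fun)
g=bot.grab_frame("side")
for d in bot.trace(g,"shaker_1"):
    r=np.array(d["region"],float)
    b=fit([(g,r)],"shaker_1",plane(g,[d["point"]],.035)[0],[0]);print("side",d["score"],b.x.round(4),b.fun)
p=bot.observe()["position"]
im=f["pixels"].copy()
m=render(f,M["shaker_1"],b.x)
for xy,c in(((.449,.0705),(0,255,255)),(p[:2],(0,0,255))):
    m=(render(f,M["shaker_1"],[*xy,0])>.5).astype(np.uint8)
    cv2.drawContours(im,cv2.findContours(m,0,1)[0],-1,c,1)
cv2.imwrite("pics/w3.png",im)
E
```

```text
0.78 [258.3, 297.4] 217 306 222 369
[0.448  0.0692 0.3049] 0.16156759227303663
side 0.63 [ 0.4441  0.073  -0.3913] 0.5122659620438783
```

View pics/w3.png

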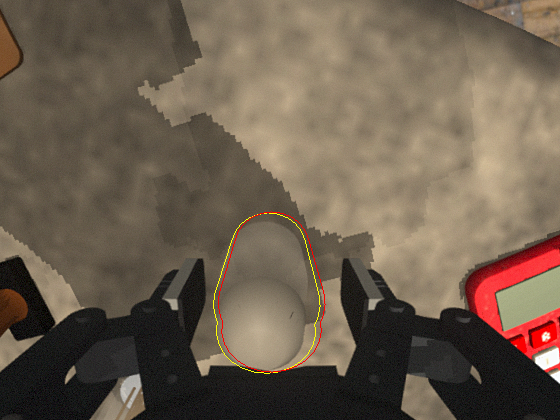

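The wrist view shows the shaker about 3.5 mm towards tool -y of the pads' centre. I'll shift by that, close, and lift.

```bash
python3 -m handwheel '[[0,-0.14,0,0,0,0],[0,0,0,0,0,0]]'
python3 -m handwheel '[[0,0,0,0,0,0],[0,0,0,0,0,0],[0,0,0,0,0,0],[0,0,0,0,0,0],[0,0,0,0,0,0]]' 1 30
python3 -m handwheel '[[0,0,-0.3,0,0,0],[0,0,-0.8,0,0,0],[0,0,-1,0,0,0],[0,0,-1,0,0,0],[0,0,-1,0,0,0],[0,0,0,0,0,0]]'
python3 go.py 0.449 0.0705 0.024
python3 - <<'E'
from ov import *
f=bot.grab_frame("wrist");cv2.imwrite("pics/w4.png",f["pixels"])
p=tf(C["B"],[[-.008,.048,0],[-.008,-.048,0]]);print(p); print(tf(C["A"],[[-.008,.048,0],[-.008,-.048,0]]))
E
```

```text
clock: 5.68
position: [0.4476, 0.0685, 0.024]
tool_rot: [-3.142, 0.0, 2.869]
force: [-0.3, -0.1, 0.3]
grip_width: 0.0601
clock: 6.3
position: [0.4477, 0.0688, 0.0241]
tool_rot: [3.142, 0.0, 2.87]
force: [-1.7, -0.5, 11.2]
grip_width: 0.0367
clock: 7.05
position: [0.4485, 0.0691, 0.1279]
tool_rot: [3.14, 0.003, 2.87]
force: [-0.6, 0.8, -1.1]
grip_width: 0.0364
clk 7.05 pos [0.4485 0.0691 0.1279] rot [3.14e+00 3.00e-03 2.87e+00] q [-0.37  0.42  0.11  2.14 -0.08  0.59  1.1 ] F [-0.6  0.8 -1.1] w 0.0364
d(mm) [1.000e-01 1.300e+00 1.039e+02] units [0.01 0.05 4.16] turn deg [0.09 0.14 0.  ] units [0.0003 0.0004 0.    ]
[[ 0.65465557  0.03487677  0.        ]
 [ 0.6256901  -0.05664919  0.        ]]
[[ 0.55222459 -0.31329945  0.        ]
 [ 0.55337656 -0.40929254  0.        ]]
```

View pics/w4.png

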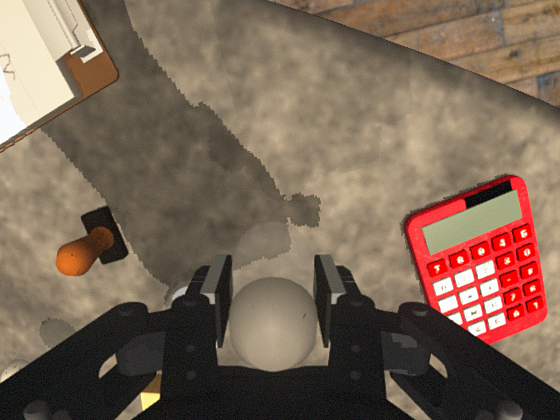

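```bash
cat > two.py <<'E'
import sys
from ov import *
n=sys.argv[1];cx,cy,cz=map(float,sys.argv[2:5])
out=[]
for c in("scene","side"):
    f=bot.grab_frame(c);u,v=proj(f,[[cx,cy,cz]])[0];s=6
    im=cv2.resize(f["pixels"],None,fx=s,fy=s,interpolation=cv2.INTER_CUBIC)
    x=int(np.clip(u*s-200,0,560*s-400));y=int(np.clip(v*s-250,0,420*s-500))
    out.append(im[y:y+500,x:x+400])
cv2.imwrite("pics/"+n+".png",np.hstack(out))
E
python3 two.py t1 .4485 .069 .14
```

```text
(no output)
```

View pics/t1.png

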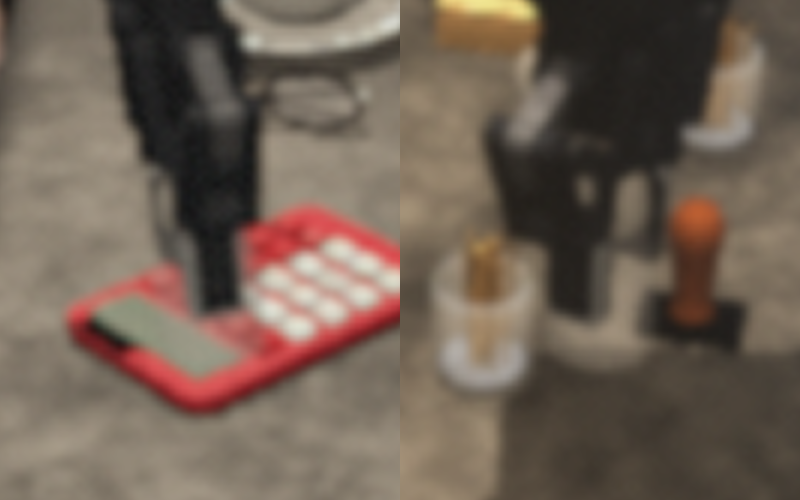

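```bash
python3 - <<'E'
from h import *
f=bot.grab_frame("scene");print(plane(f,[[300,158],[263,140],[343,140],[358,195],[323,180]],0).round(3))
f=bot.grab_frame("side");print(plane(f,[[110,337],[165,290],[195,225],[180,245]],0).round(3))
E
python3 go.py .6547 .0349 .13 2.835
```

```text
[[ 0.781  0.165  0.   ]
 [ 0.764  0.325  0.   ]
 [ 0.966  0.174  0.   ]
 [ 0.775 -0.071  0.   ]
 [ 0.752  0.036 -0.   ]]
[[ 0.782  0.348  0.   ]
 [ 0.738  0.203  0.   ]
 [ 0.777 -0.034  0.   ]
 [ 0.777  0.053  0.   ]]
clk 7.3 pos [0.4473 0.0687 0.1256] rot [-3.141e+00 -1.000e-03  2.870e+00] q [-0.37  0.42  0.11  2.14 -0.08  0.58  1.1 ] F [-0.6 -0.8 -2.3] w 0.0362
d(mm) [-208.9   23.1   -4.6] units [-8.36  0.92 -0.18] turn deg [-0.04 -0.06  1.99] units [-0.0001 -0.0002  0.0055]
```

```bash
python3 -m handwheel '[[-0.5,0.1,0,0,0,0],[-0.9,0.1,-0.1,0,0,0],[-1,0.1,-0.1,0,0,0],[-1,0.1,0,0,0,0.0055],[-1,0.1,0,0,0,0],[-1,0.1,0,0,0,0],[-1,0.1,0,0,0,0],[-0.9,0.1,0,0,0,0]]'
python3 -m handwheel '[[-0.7,0.1,0,0,0,0],[-0.36,0,0,0,0,0],[0,0,0,0,0,0]]'
python3 go.py .6547 .0349 .03 2.835
python3 - <<'E'
from ov import *
f=bot.grab_frame("wrist");cv2.imwrite("pics/w5.png",overlay(f,1))
E
python3 two.py t2 .6547 .0349 .08
```

```text
clock: 8.3
position: [0.6295, 0.0352, 0.1306]
tool_rot: [-3.141, -0.0, 2.835]
force: [-0.5, -0.5, -0.7]
grip_width: 0.0364
clock: 8.68
position: [0.6543, 0.0297, 0.1307]
tool_rot: [-3.141, -0.0, 2.835]
force: [0.3, 0.4, -0.7]
grip_width: 0.0365
clk 8.68 pos [0.6543 0.0297 0.1307] rot [-3.141 -0.     2.835] q [-0.22  0.69  0.13  1.6  -0.11  0.86  1.21] F [ 0.3  0.4 -0.7] w 0.0365
d(mm) [  1.2   5.1 100.7] units [0.05 0.2  4.03] turn deg [-0.02 -0.03 -0.01] units [-0.0001 -0.0001 -0.    ]
```

View pics/w5.png

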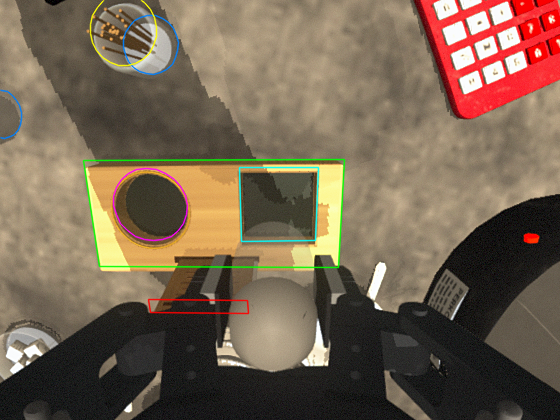

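View pics/t2.png

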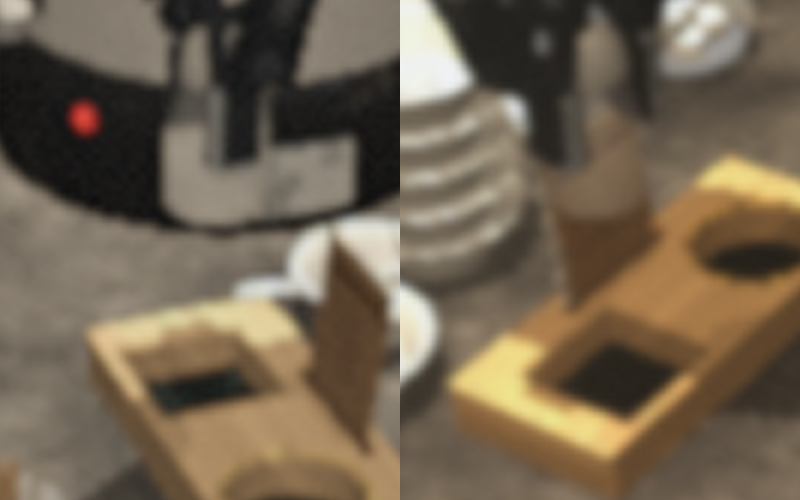

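The wrist overlay puts caddy B's model on the real caddy to within 1-2 px: square pocket near (279,205), round near (151,207). I'll correct by 5 mm in tool y and lower.

```bash
python3 -m handwheel '[[0.05,0.2,0,0,0,0],[0,0,0.6,0,0,0],[0,0,0.8,0,0,0],[0,0,0.6,0,0,0],[0,0,0,0,0,0]]'
python3 go.py .6547 .0349 .03 2.835
python3 - <<'E'
from ov import *
f=bot.grab_frame("wrist");cv2.imwrite("pics/w6.png",overlay(f,1))
E
python3 two.py t3 .6547 .0349 .05
```

```text
clock: 9.45
position: [0.6536, 0.0351, 0.0794]
tool_rot: [-3.14, -0.002, 2.835]
force: [-0.2, -0.2, -0.2]
grip_width: 0.0367
clk 9.45 pos [0.6536 0.0351 0.0794] rot [-3.140e+00 -2.000e-03  2.835e+00] q [-0.22  0.75  0.11  1.63 -0.11  0.77  1.21] F [-0.2 -0.2 -0.2] w 0.0367
d(mm) [-1.2  0.2 49.4] units [-0.05  0.01  1.98] turn deg [-0.07 -0.14  0.  ] units [-0.0002 -0.0004  0.    ]
```

View pics/w6.png

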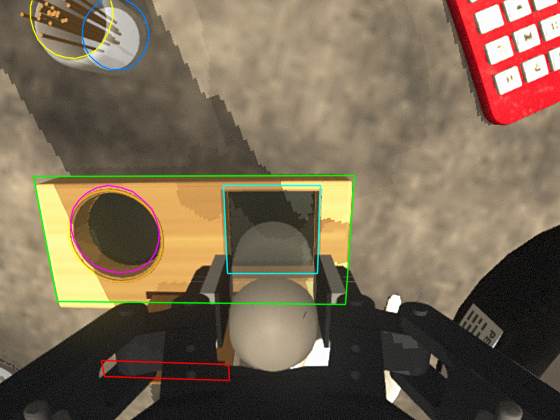

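View pics/t3.png

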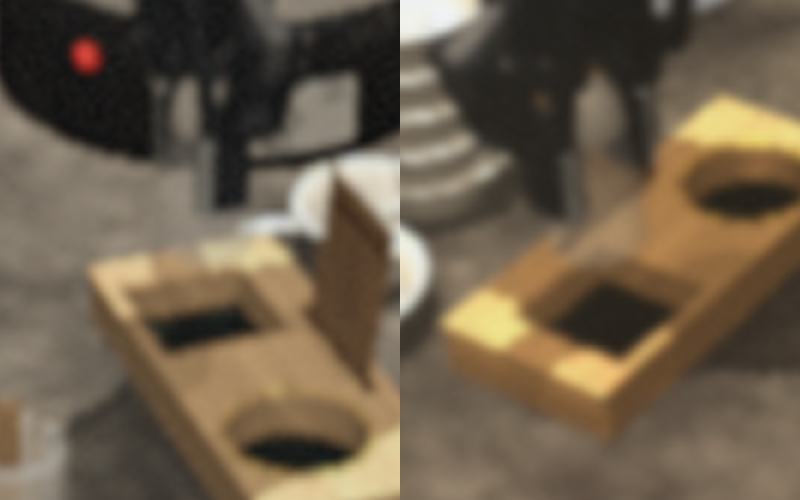

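```bash
python3 -m handwheel '[[-0.04,0,0.5,0,0,0],[0,0,0.5,0,0,0],[0,0,0.4,0,0,0],[0,0,0.2,0,0,0],[0,0,0.1,0,0,0],[0,0,0.1,0,0,0],[0,0,0,0,0,0]]'
python3 go.py .6547 .0349 .03 2.835
python3 - <<'E'
from ov import *
f=bot.grab_frame("wrist");cv2.imwrite("pics/w7.png",overlay(f,1))
E
python3 two.py t4 .6547 .0349 .05
```

```text
clock: 10.48
position: [0.6555, 0.035, 0.0364]
tool_rot: [3.142, 0.0, 2.835]
force: [0.3, 0.5, -0.6]
grip_width: 0.0365
clk 10.47 pos [0.6555 0.035  0.0364] rot [3.142 0.    2.835] q [-0.21  0.81  0.1   1.64 -0.12  0.7   1.22] F [ 0.3  0.5 -0.6] w 0.0365
d(mm) [ 0.8 -0.4  6.4] units [ 0.03 -0.01  0.25] turn deg [0.   0.01 0.01] units [0. 0. 0.]
```

View pics/w7.png

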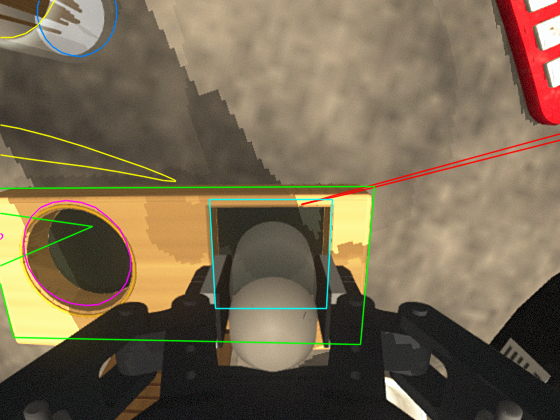

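View pics/t4.png

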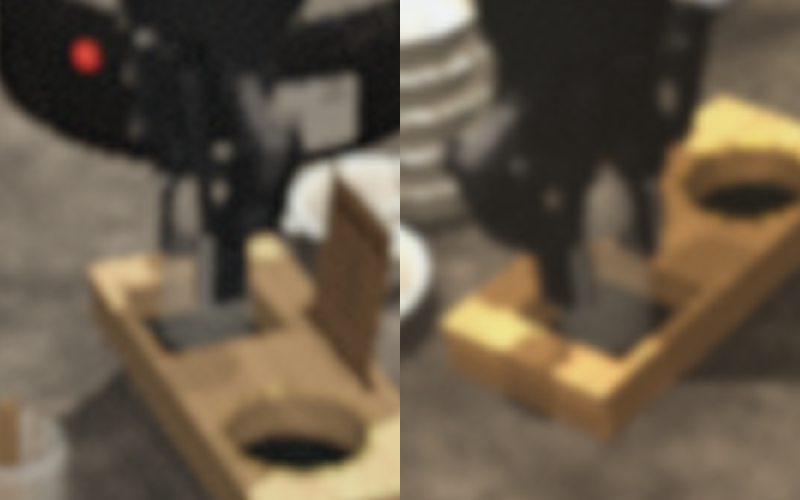

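The wrist view shows the shaker body at cols 232-313, centred in the pocket at cols 217-328. I'll continue down slowly.

```bash
python3 -m handwheel '[[0.02,0,0.1,0,0,0],[0,0,0.08,0,0,0],[0,0,0,0,0,0]]'
python3 -m handwheel '[[0,0,0.04,0,0,0],[0,0,0,0,0,0]]'
python3 go.py .6547 .0349 .03 2.835
```

```text
clock: 11.0
position: [0.6549, 0.0351, 0.0315]
tool_rot: [-3.141, -0.0, 2.835]
force: [-0.8, 0.3, -0.6]
grip_width: 0.0366
clock: 11.25
position: [0.655, 0.0351, 0.0307]
tool_rot: [-3.142, -0.0, 2.835]
force: [-0.3, -0.4, -0.9]
grip_width: 0.0365
clk 11.25 pos [0.655  0.0351 0.0307] rot [-3.142 -0.     2.835] q [-0.21  0.82  0.1   1.64 -0.12  0.69  1.22] F [-0.3 -0.4 -0.9] w 0.0365
d(mm) [ 0.2 -0.3  0.7] units [ 0.01 -0.01  0.03] turn deg [-0.   -0.    0.01] units [-0. -0.  0.]
```

```bash
python3 -m handwheel '[[0,0,0.04,0,0,0],[0,0,0,0,0,0]]'
python3 -m handwheel '[[0,0,0.03,0,0,0],[0,0,0,0,0,0]]'
```

```text
clock: 11.5
position: [0.6552, 0.0351, 0.0302]
tool_rot: [3.141, 0.0, 2.835]
force: [-1.3, -0.7, 5.6]
grip_width: 0.0362
clock: 11.75
position: [0.6554, 0.0351, 0.0301]
tool_rot: [3.141, 0.001, 2.835]
force: [-5.1, 0.2, 15.9]
grip_width: 0.0366
```

The shaker touched the pocket floor at TCP z 0.030, as expected. I'll ease off and release.

```bash
python3 -m handwheel '[[0,0,-0.03,0,0,0],[0,0,0,0,0,0]]'
python3 -m handwheel '[[0,0,0,0,0,0],[0,0,0,0,0,0],[0,0,0,0,0,0]]' -0.4
python3 -m handwheel '[[0,0,-0.4,0,0,0],[0,0,-0.9,0,0,0],[0,0,-1,0,0,0],[0,0,-1,0,0,0],[0,0,-0.9,0,0,0]]'
python3 go.py .513 -.022 .13 2.835
python3 - <<'E'
from fit import *
f=bot.grab_frame("wrist");cv2.imwrite("pics/w8.png",f["pixels"])
F={n:bot.grab_frame(n) for n in("scene","side")};F["wrist"]=f
for th,x0 in(("picks_1",(.513,-.022)),("caddy_a",(.648,-.013))):
  obs={}
  for n in F:
    best=[d for d in bot.trace(F[n],th) if np.linalg.norm(plane(F[n],[d["point"]],.03)[0][:2]-x0)<.05 and d["score"]>.4]
    if best: obs[n]=(F[n],np.array(best[0]["region"],float))
  for k in list(obs)+["all"]:
    o=list(obs.values()) if k=="all" else [obs[k]]
    b=fit(o,th,x0,[-.3] if th=="caddy_a" else [0]);print(th,k,b.x.round(4),round(b.fun,3))
E
```

```text
clock: 12.0
position: [0.6552, 0.0351, 0.0302]
tool_rot: [3.141, 0.0, 2.835]
force: [-2.5, 0.1, 6.8]
grip_width: 0.0363
clock: 12.38
position: [0.655, 0.0351, 0.0297]
tool_rot: [-3.142, -0.0, 2.835]
force: [0.3, 0.5, 0.4]
grip_width: 0.0596
clock: 13.0
position: [0.6552, 0.0351, 0.1365]
tool_rot: [3.141, 0.001, 2.835]
force: [0.2, 0.3, -0.6]
grip_width: 0.06
clk 13.0 pos [0.6552 0.0351 0.1365] rot [3.141e+00 1.000e-03 2.835e+00] q [-0.23  0.68  0.13  1.6  -0.11  0.87  1.21] F [ 0.2  0.3 -0.6] w 0.06
d(mm) [118.3 -97.4   6.4] units [ 4.73 -3.89  0.26] turn deg [0.02 0.05 0.01] units [0.0001 0.0001 0.    ]
picks_1 scene [ 0.5143 -0.0212  0.1347] 0.074
picks_1 side [ 0.5152 -0.0222 -0.2604] 0.095
picks_1 wrist [ 0.5194 -0.0209  0.0436] 0.094
picks_1 all [ 0.5158 -0.0221  0.118 ] 0.121
caddy_a side [ 0.6483 -0.0118 -0.2889] 0.198
caddy_a wrist [ 0.6517 -0.0139 -0.2938] 0.203
caddy_a all [ 0.6505 -0.0132 -0.2867] 0.212
```

View pics/w8.png

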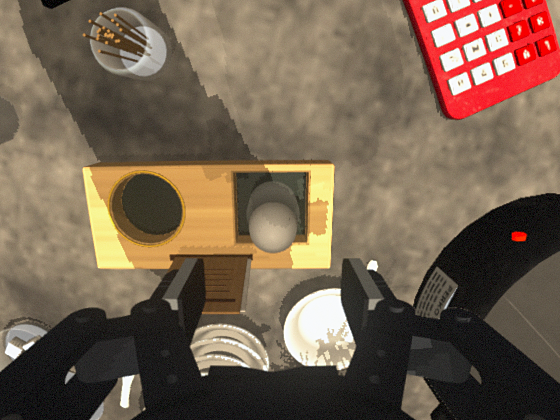

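The wrist view shows shaker_1 upright in the square pocket at (272,215), and the caddy hasn't moved. Next is the glass at about (0.516, -0.0215).

```bash
python3 -m handwheel '[[0.6,-0.5,0,0,0,0],[1,-0.8,0,0,0,0],[1,-0.8,0,0,0,0],[1,-0.8,0,0,0,0],[0.7,-0.65,0,0,0,0],[0.32,-0.3,0,0,0,0],[0,0,0,0,0,0]]'
python3 go.py .516 -.0215 .06 2.835
python3 -m handwheel '[[0,0,0.5,0,0,0],[0,0,0.9,0,0,0],[0,0,0.9,0,0,0],[0,0,0.4,0,0,0],[0,0,0,0,0,0]]'
python3 go.py .516 -.0215 .024 2.835
python3 - <<'E'
from ov import *
f=bot.grab_frame("wrist");cv2.imwrite("pics/w9.png",overlay(f,1))
E
python3 two.py t5 .516 -.022 .05
```

```text
clock: 14.32
position: [0.516, -0.0218, 0.1348]
tool_rot: [3.142, 0.0, 2.835]
force: [0.9, -0.1, -1.0]
grip_width: 0.0599
clk 14.32 pos [ 0.516  -0.0218  0.1348] rot [3.142 0.    2.835] q [-0.17  0.49  0.12  1.98 -0.09  0.68  1.28] F [ 0.9 -0.1 -1. ] w 0.0599
d(mm) [ 0.1  0.3 74.8] units [0.   0.01 2.99] turn deg [ 0.    0.   -0.01] units [ 0.  0. -0.]
clock: 14.95
position: [0.5158, -0.0216, 0.0665]
tool_rot: [-3.141, -0.001, 2.835]
force: [-0.0, 0.6, 1.4]
grip_width: 0.0599
clk 14.95 pos [ 0.5158 -0.0216  0.0665] rot [-3.141e+00 -1.000e-03  2.835e+00] q [-0.15  0.61  0.1   2.01 -0.11  0.53  1.3 ] F [-0.   0.6  1.4] w 0.0599
d(mm) [-0.2  0.2 42.5] units [-0.01  0.01  1.7 ] turn deg [-0.03 -0.07  0.03] units [-0.0001 -0.0002  0.0001]
```

View pics/w9.png

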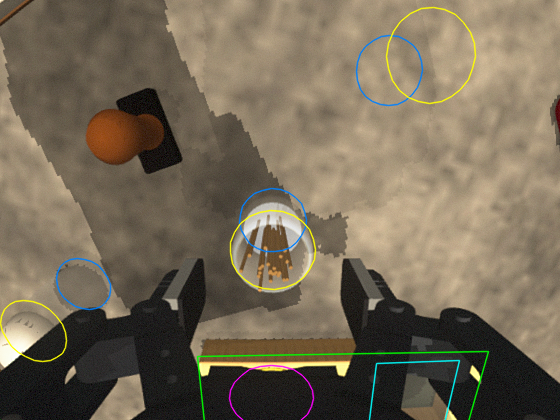

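View pics/t5.png

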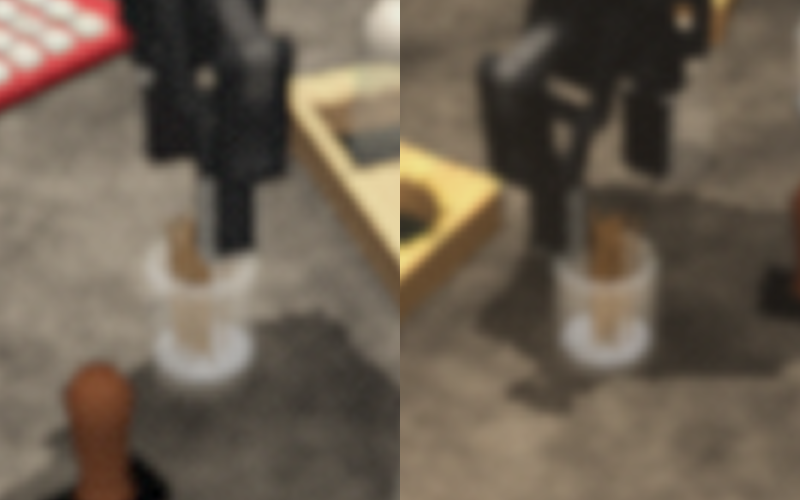

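The glass rim at (273,250) is centred between the pads. I'll descend and grip.

```bash
python3 -m handwheel '[[0,0,0.5,0,0,0],[0,0,0.6,0,0,0],[0,0,0.4,0,0,0],[0,0,0.2,0,0,0],[0,0,0,0,0,0]]'
python3 -m handwheel '[[0,0,0,0,0,0],[0,0,0,0,0,0],[0,0,0,0,0,0],[0,0,0,0,0,0],[0,0,0,0,0,0]]' 1 30
python3 -m handwheel '[[0,0,-0.3,0,0,0],[0,0,-0.8,0,0,0],[0,0,-1,0,0,0],[0,0,-1,0,0,0],[0,0,-1,0,0,0],[0,0,0,0,0,0]]'
python3 go.py .627 -.057 .13 2.85
python3 - <<'E'
from ov import *
f=bot.grab_frame("wrist");cv2.imwrite("pics/w10.png",f["pixels"])
E
python3 two.py t6 .516 -.022 .14
```

```text
clock: 15.72
position: [0.5157, -0.0218, 0.0244]
tool_rot: [-3.141, -0.001, 2.835]
force: [0.4, 0.8, 0.5]
grip_width: 0.0598
clock: 16.35
position: [0.5161, -0.0218, 0.0253]
tool_rot: [3.141, 0.001, 2.835]
force: [-0.7, 0.7, 6.0]
grip_width: 0.0404
clock: 17.1
position: [0.5168, -0.0218, 0.1292]
tool_rot: [3.14, 0.003, 2.835]
force: [0.0, -0.4, -1.3]
grip_width: 0.0403
clk 17.1 pos [ 0.5168 -0.0218  0.1292] rot [3.140e+00 3.000e-03 2.835e+00] q [-0.17  0.5   0.12  1.98 -0.1   0.66  1.28] F [ 0.  -0.4 -1.3] w 0.0403
d(mm) [-115.7   -0.3   -0.5] units [-4.63 -0.01 -0.02] turn deg [ 0.07  0.17 -0.85] units [ 0.0002  0.0005 -0.0024]
```

View pics/w10.png

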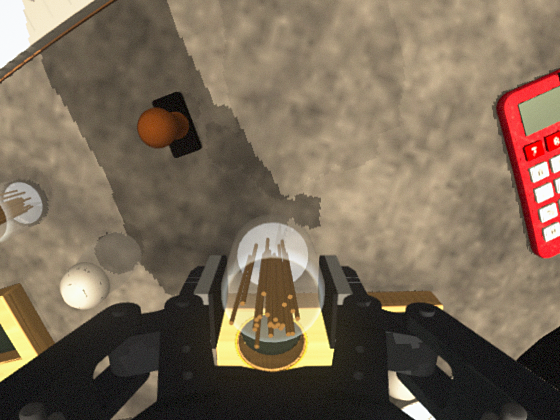

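View pics/t6.png

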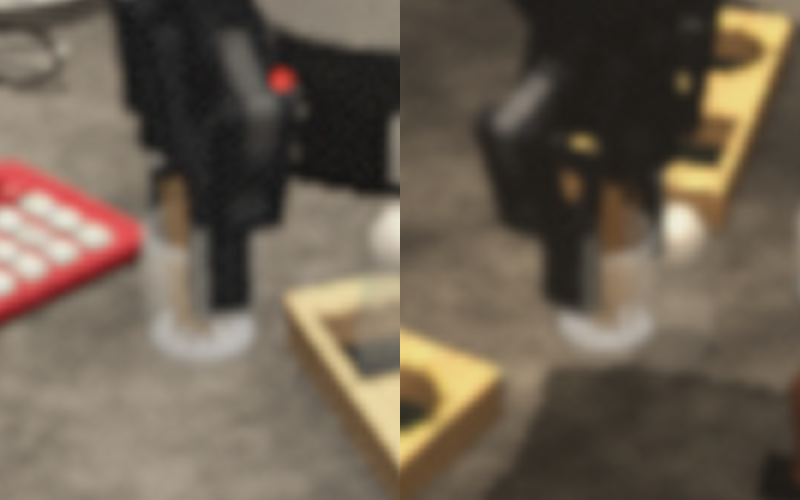

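```bash
cat > held.py <<'E'
import sys
from fit import *
th=sys.argv[1];dz=float(sys.argv[2])
s=bot.observe();p=np.array(s["position"]);R=Ro=None
M[th]=[P+[0,0,p[2]-dz] for P in M[th]]
obs={}
for n in("scene","side","wrist"):
    f=bot.grab_frame(n)
    b=[d for d in bot.trace(f,th) if np.linalg.norm(plane(f,[d["point"]],p[2]+.01)[0][:2]-p[:2])<.045]
    if b: obs[n]=(f,np.array(b[0]["region"],float))
for k in list(obs)+["all"]:
    o=list(obs.values()) if k=="all" else [obs[k]]
    b=fit(o,th,p[:2],[0]);print(k,"obj-TCP mm",((b.x[:2]-p[:2])*1000).round(1),round(b.fun,3))
E
python3 held.py picks_1 .0253
python3 -m handwheel '[[-0.5,0,0,0,0,0],[-0.9,0,0,0,0,0],[-1,0,0,0,0,-0.0024],[-1,0,0,0,0,0],[-0.8,0,0,0,0,0],[-0.4,0,0,0,0,0],[0,0,0,0,0,0]]'
python3 go.py .627 -.057 .032 2.85
python3 held.py picks_1 .0253
```

```text
scene obj-TCP mm [-2.4  1.7] 0.471
side obj-TCP mm [-1.6  0.5] 0.367
wrist obj-TCP mm [1.2 0.2] 0.062
all obj-TCP mm [-0.6  0.5] 0.319
clock: 18.42
position: [0.6259, -0.056, 0.127]
tool_rot: [-3.141, -0.0, 2.85]
force: [-0.5, 0.6, 0.2]
grip_width: 0.0408
clk 18.43 pos [ 0.6259 -0.056   0.127 ] rot [-3.141 -0.     2.85 ] q [-0.09  0.65  0.12  1.68 -0.1   0.81  1.36] F [-0.5  0.6  0.2] w 0.0408
d(mm) [-1.3 -0.7 95. ] units [-0.05 -0.03  3.8 ] turn deg [-0.01 -0.01 -0.  ] units [-0. -0. -0.]
scene obj-TCP mm [-0.9  2. ] 0.425
side obj-TCP mm [-1.8  0.5] 0.295
wrist obj-TCP mm [1.  0.6] 0.059
all obj-TCP mm [-0.5  0.8] 0.275
```

```bash
python3 -m handwheel '[[-0.05,-0.03,0.4,0,0,0],[0,0,0.8,0,0,0],[0,0,0.9,0,0,0],[0,0,0.8,0,0,0],[0,0,0.4,0,0,0],[0,0,0,0,0,0]]'
python3 go.py .627 -.057 .032 2.85
python3 - <<'E'
from ov import *
f=bot.grab_frame("wrist");cv2.imwrite("pics/w11.png",f["pixels"])
E
python3 two.py t7 .627 -.057 .04
```

```text
clock: 19.48
position: [0.6264, -0.0568, 0.044]
tool_rot: [-3.141, -0.001, 2.85]
force: [-0.1, 0.1, -1.4]
grip_width: 0.0407
clk 19.48 pos [ 0.6264 -0.0568  0.044 ] rot [-3.141e+00 -1.000e-03  2.850e+00] q [-0.07  0.77  0.1   1.72 -0.11  0.66  1.37] F [-0.1  0.1 -1.4] w 0.0407
d(mm) [-0.7 -0.  12. ] units [-0.03 -0.    0.48] turn deg [-0.02 -0.06  0.02] units [-0.0001 -0.0002  0.    ]
```

View pics/w11.png

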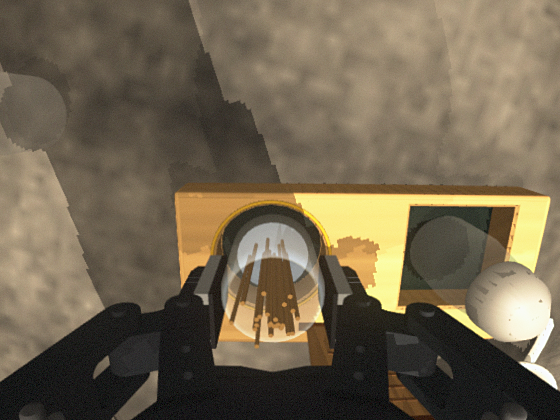

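View pics/t7.png

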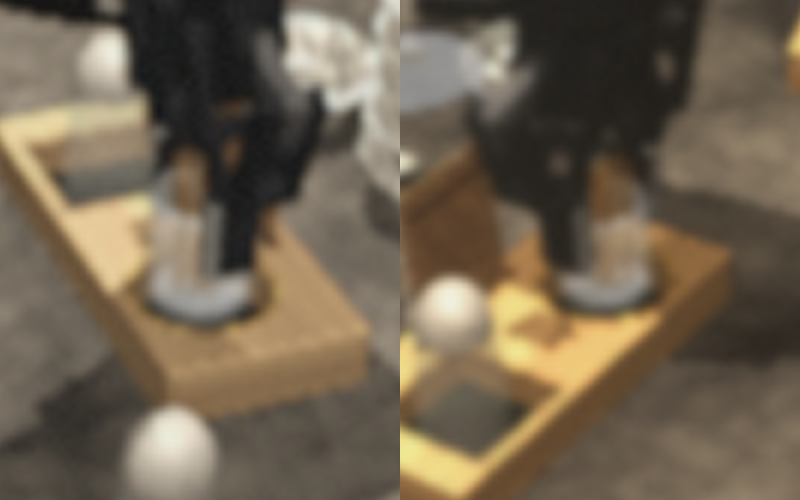

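The glass is inside the round pocket and not touching. I'll lower it the rest of the way slowly.

```bash
python3 -m handwheel '[[-0.05,0,0.2,0,0,0],[0,0,0.14,0,0,0],[0,0,0.08,0,0,0],[0,0,0,0,0,0]]'
python3 -m handwheel '[[0,0,0.04,0,0,0],[0,0,0,0,0,0]]'
python3 -m handwheel '[[0,0,0.03,0,0,0],[0,0,0,0,0,0]]'
```

```text
clock: 20.12
position: [0.6278, -0.0571, 0.0341]
tool_rot: [-3.142, -0.0, 2.85]
force: [-0.4, 0.3, -0.6]
grip_width: 0.0402
clock: 20.38
position: [0.6279, -0.0571, 0.0333]
tool_rot: [-3.142, -0.0, 2.85]
force: [0.0, -0.1, -0.5]
grip_width: 0.0408
clock: 20.62
position: [0.6279, -0.0571, 0.0325]
tool_rot: [3.142, -0.0, 2.85]
force: [-0.1, 1.2, -1.2]
grip_width: 0.0406
```

```bash
python3 -m handwheel '[[0,0,0.03,0,0,0],[0,0,0,0,0,0]]'
python3 -m handwheel '[[0,0,0.03,0,0,0],[0,0,0,0,0,0]]'
```

```text
clock: 20.88
position: [0.6279, -0.0571, 0.0317]
tool_rot: [-3.142, -0.0, 2.85]
force: [0.2, -0.3, -0.2]
grip_width: 0.0406
clock: 21.12
position: [0.628, -0.0572, 0.0313]
tool_rot: [3.142, 0.0, 2.85]
force: [-1.8, 0.7, 4.8]
grip_width: 0.0404
```

```bash
python3 -m handwheel '[[0,0,0,0,0,0],[0,0,0,0,0,0],[0,0,0,0,0,0]]' -0.4
python3 -m handwheel '[[0,0,-0.4,0,0,0],[0,0,-0.9,0,0,0],[0,0,-1,0,0,0],[0,0,-1,0,0,0],[0,0,-0.9,0,0,0]]'
python3 go.py .5194 -.1595 .13 2.85
python3 - <<'E'
from ov import *
f=bot.grab_frame("wrist");cv2.imwrite("pics/w12.png",f["pixels"])
E
python3 two.py t8 .63 -.01 .04
```

```text
clock: 21.5
position: [0.6279, -0.0571, 0.031]
tool_rot: [-3.142, 0.0, 2.85]
force: [0.0, -0.1, -0.4]
grip_width: 0.0597
clock: 22.12
position: [0.6281, -0.0572, 0.1378]
tool_rot: [3.141, 0.001, 2.85]
force: [-0.2, -0.4, 0.3]
grip_width: 0.0597
clk 22.12 pos [ 0.6281 -0.0572  0.1378] rot [3.141e+00 1.000e-03 2.850e+00] q [-0.09  0.64  0.12  1.67 -0.1   0.83  1.36] F [-0.2 -0.4  0.3] w 0.0597
d(mm) [  74.7 -129.2    7.7] units [ 2.99 -5.17  0.31] turn deg [0.01 0.05 0.01] units [0.     0.0001 0.    ]
```

View pics/w12.png

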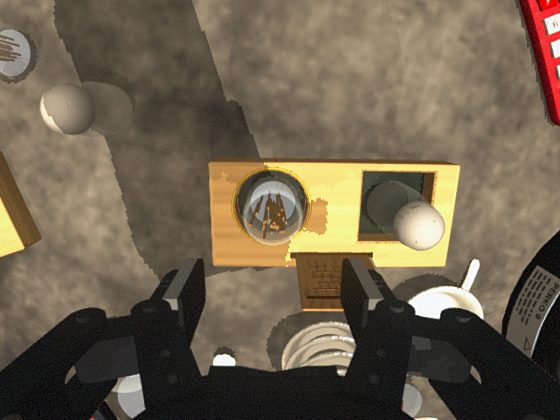

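View pics/t8.png

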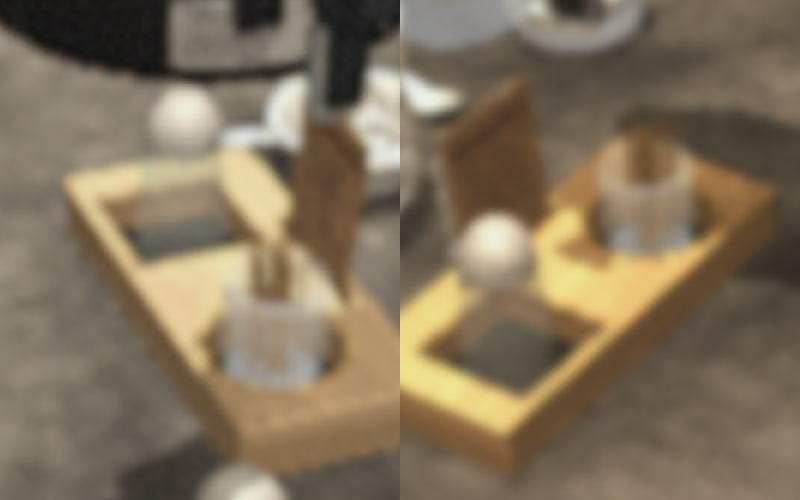

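Caddy B is laid, with both pieces upright in their pockets and the caddy in place. Next is shaker 2. I'll turn the tool to line up with caddy A on the way.

```bash
python3 -m handwheel '[[0.4,-0.6,0,0,0,0],[0.55,-0.95,0,0,0,0],[0.55,-0.95,0,0,0,0],[0.55,-0.95,0,0,0,0],[0.55,-0.95,0,0,0,0],[0.39,-0.77,0,0,0,0],[0,0,0,0,0,-0.02],[0,0,0,0,0,-0.0264]]'
python3 -m handwheel '[[0,0,0,0,0,0]]'
python3 go.py .5194 -.1595 .06 3.1416
cat > wfit.py <<'E'
import sys
from fit import *
th=sys.argv[1];x0=tuple(map(float,sys.argv[2:4]))
obs={}
for n in("scene","side","wrist"):
    f=bot.grab_frame(n)
    if n=="wrist": cv2.imwrite("pics/"+sys.argv[4]+".png",f["pixels"])
    b=[d for d in bot.trace(f,th) if np.linalg.norm(plane(f,[d["point"]],.035)[0][:2]-x0)<.045]
    if b: obs[n]=(f,np.array(b[0]["region"],float))
for k in list(obs)+["all"]:
    o=list(obs.values()) if k=="all" else [obs[k]]
    b=fit(o,th,x0,[0]);print(k,b.x.round(4),round(b.fun,3))
E
python3 wfit.py shaker_1 .5194 -.1595 w13
```

```text
clock: 23.28
position: [0.5185, -0.16, 0.1358]
tool_rot: [-3.142, -0.001, -3.137]
force: [0.5, 0.0, -0.1]
grip_width: 0.0596
clock: 23.4
position: [0.5187, -0.1599, 0.1358]
tool_rot: [3.141, -0.0, 3.141]
force: [-0.8, 0.5, -0.1]
grip_width: 0.0598
clk 23.4 pos [ 0.5187 -0.1599  0.1358] rot [ 3.141 -0.     3.141] q [ 0.16  0.52  0.04  1.91 -0.03  0.72  1.79] F [-0.8  0.5 -0.1] w 0.0598
d(mm) [-0.8  0.4 75.8] units [-0.03  0.02  3.03] turn deg [ 0.02 -0.02 -0.06] units [ 0.0001 -0.0001 -0.0002]
scene [ 0.5223 -0.1578  0.1112] 0.212
wrist [ 0.5202 -0.1598  0.1837] 0.141
all [ 0.5202 -0.1604  0.1938] 0.179
```

View pics/w13.png

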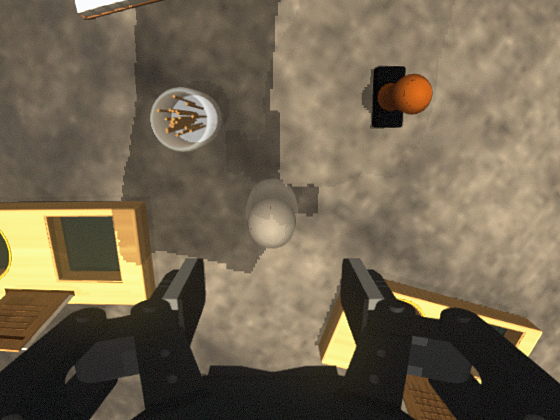

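The shaker at (270,215) is centred, and the fit agrees to within 1 mm. I'll descend and grip.

```bash
python3 -m handwheel '[[-0.03,0,0.5,0,0,0],[0,0,0.9,0,0,0],[0,0,0.9,0,0,0],[0,0,0.9,0,0,0],[0,0,0.7,0,0,0],[0,0,0.4,0,0,0],[0,0,0.2,0,0,0],[0,0,0,0,0,0]]'
python3 go.py .5198 -.160 .024 3.1416
python3 wfit.py shaker_1 .5194 -.1595 w14
```

```text
clock: 24.7
position: [0.52, -0.1595, 0.0236]
tool_rot: [-3.142, 0.0, -3.141]
force: [0.8, -0.1, -0.2]
grip_width: 0.06
clk 24.7 pos [ 0.52   -0.1595  0.0236] rot [-3.142  0.    -3.141] q [ 0.17  0.71  0.03  1.95 -0.04  0.49  1.79] F [ 0.8 -0.1 -0.2] w 0.06
d(mm) [ 0.2 -0.5 -0.4] units [ 0.01 -0.02 -0.02] turn deg [-0.    0.01  0.01] units [-0.  0.  0.]
scene [ 0.5183 -0.1602  0.1404] 0.344
side [ 0.5183 -0.1592  0.0407] 0.539
wrist [ 0.5187 -0.1607  0.1263] 0.147
all [ 0.5184 -0.1595  0.1599] 0.344
```

View pics/w14.png

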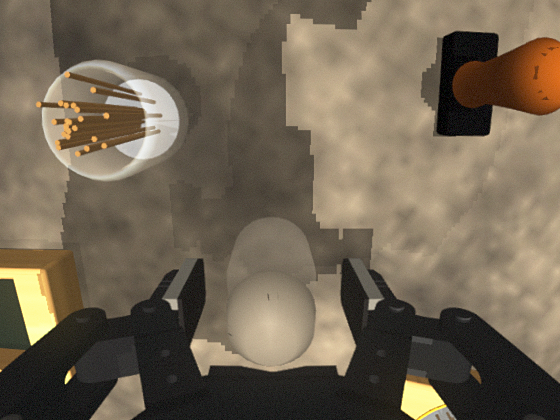

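Centred, with the body at col 271 and the pads' middle at 273. I'll grip and lift.

```bash
python3 -m handwheel '[[0,0,0,0,0,0],[0,0,0,0,0,0],[0,0,0,0,0,0],[0,0,0,0,0,0],[0,0,0,0,0,0]]' 1 30
python3 -m handwheel '[[0,0,-0.3,0,0,0],[0,0,-0.8,0,0,0],[0,0,-1,0,0,0],[0,0,-1,0,0,0],[0,0,-1,0,0,0],[0,0,0,0,0,0]]'
python3 go.py .5522 -.3133 .13 3.1416
python3 held.py shaker_1 .0236
python3 - <<'E'
from fit import *
f=bot.grab_frame("scene");x0=(.5608,-.3612)
g=bot.grab_frame("side")
o=[]
for F in(f,g):
    b=[d for d in bot.trace(F,"caddy_a") if np.linalg.norm(plane(F,[d["point"]],.03)[0][:2]-x0)<.08]
    if b:o.append((F,np.array(b[0]["region"],float)));print(fit(o[-1:],"caddy_a",x0,[0]).x.round(4))
E
```

```text
clock: 25.62
position: [0.5201, -0.1594, 0.0239]
tool_rot: [-3.142, 0.0, -3.141]
force: [-1.9, 1.0, 7.6]
grip_width: 0.0365
clock: 26.38
position: [0.5208, -0.1597, 0.1279]
tool_rot: [-3.141, 0.003, -3.141]
force: [1.0, -0.5, -1.0]
grip_width: 0.0365
clk 26.38 pos [ 0.5208 -0.1597  0.1279] rot [-3.141e+00  3.000e-03 -3.141e+00] q [ 0.16  0.53  0.04  1.91 -0.03  0.7   1.79] F [ 1.  -0.5 -1. ] w 0.0365
d(mm) [ -31.4 -153.6   -1.9] units [-1.26 -6.14 -0.08] turn deg [-0.04  0.17  0.01] units [-0.0001  0.0005  0.    ]
scene obj-TCP mm [-2.3 -0.6] 0.375
wrist obj-TCP mm [-5.8 -0. ] 0.215
all obj-TCP mm [-2.6 -0.6] 0.299
[ 0.5597 -0.3619  0.0143]
[ 0.5622 -0.3597  0.0353]
```

```bash
python3 -m handwheel '[[-0.2,-0.6,0,0,0,0],[-0.2,-0.9,0,0,0,0],[-0.2,-1,0,0,0,0],[-0.2,-1,0,0,0,0],[-0.2,-1,0,0,0,0],[-0.2,-0.9,0,0,0,0],[-0.1,-0.74,0,0,0,0],[0,0,0,0,0,0]]'
python3 go.py .5535 -.3133 .03 3.1416
python3 - <<'E'
from ov import *
f=bot.grab_frame("wrist");cv2.imwrite("pics/w15.png",overlay(f,1))
E
python3 two.py t9 .5522 -.3133 .08
```

```text
clock: 27.88
position: [0.5519, -0.3153, 0.1258]
tool_rot: [-3.141, -0.0, 3.139]
force: [-1.0, 0.0, -0.9]
grip_width: 0.0366
clk 27.88 pos [ 0.5519 -0.3153  0.1258] rot [-3.141 -0.     3.139] q [ 0.4   0.66  0.04  1.66 -0.04  0.82  2.02] F [-1.   0.  -0.9] w 0.0366
d(mm) [-1.6  2.1 95.8] units [-0.06  0.08  3.83] turn deg [-0.04 -0.02 -0.13] units [-0.0001 -0.     -0.0004]
```

View pics/w15.png

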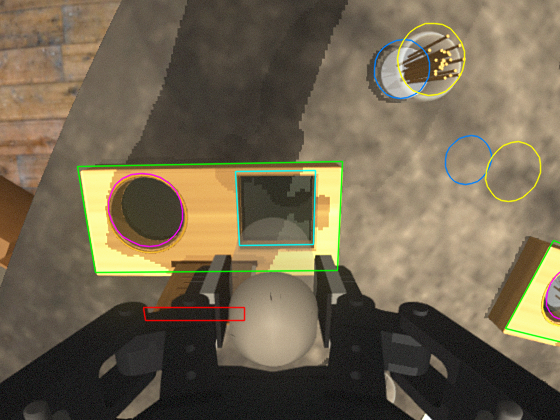

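View pics/t9.png

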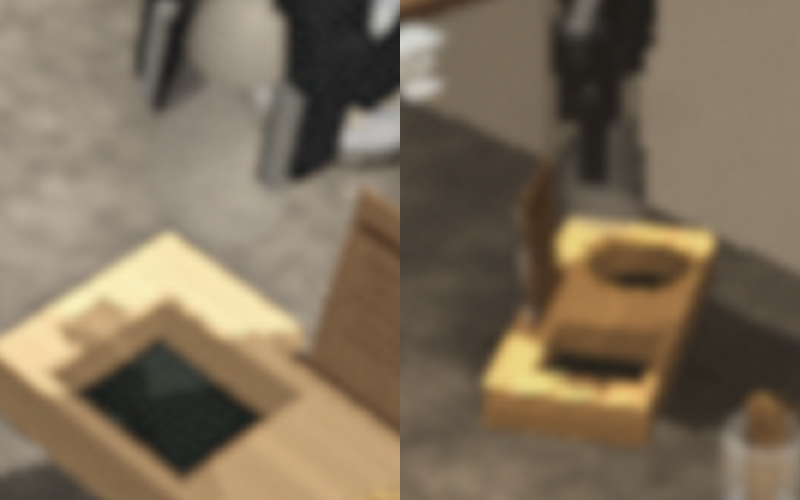

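Same small overlay offset as at caddy B. I'll correct by 2 mm and lower.

```bash
python3 -m handwheel '[[-0.05,0.08,0.4,0,0,0],[0,0,0.8,0,0,0],[0,0,0.9,0,0,0],[0,0,0.8,0,0,0],[0,0,0.4,0,0,0],[0,0,0,0,0,0]]'
python3 go.py .5535 -.3133 .03 3.1416
python3 - <<'E'
from ov import *
f=bot.grab_frame("wrist");cv2.imwrite("pics/w16.png",f["pixels"])
E
python3 two.py t10 .5522 -.3133 .05
```

```text
clock: 28.78
position: [0.5534, -0.3108, 0.0428]
tool_rot: [3.141, -0.001, -3.141]
force: [0.7, 0.4, 0.2]
grip_width: 0.037
clk 28.77 pos [ 0.5534 -0.3108  0.0428] rot [ 3.141e+00 -1.000e-03 -3.141e+00] q [ 0.4   0.77  0.03  1.7  -0.04  0.67  2.02] F [0.7 0.4 0.2] w 0.037
d(mm) [-0.1 -2.6 12.8] units [-0.   -0.1   0.51] turn deg [ 0.03 -0.06  0.02] units [ 0.0001 -0.0002  0.    ]
```

View pics/w16.png

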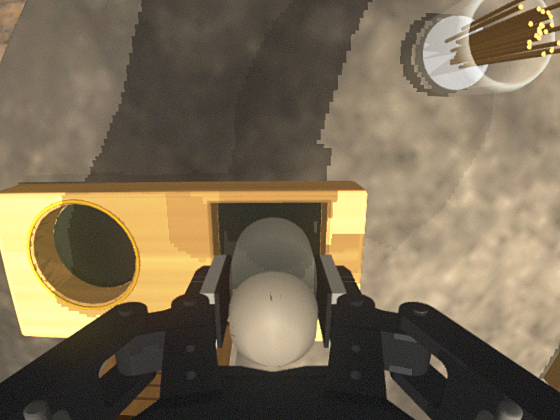

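View pics/t10.png

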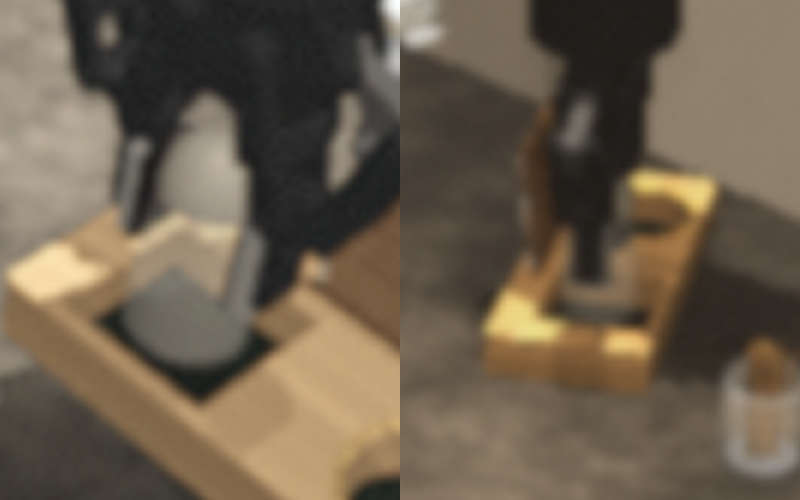

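The shaker is inside the rim and about 2 mm towards +y of centre. I'll correct that and lower slowly.

```bash
python3 -m handwheel '[[0,-0.09,0.1,0,0,0],[0,0,0.2,0,0,0],[0,0,0.12,0,0,0],[0,0,0.03,0,0,0],[0,0,0,0,0,0]]'
python3 go.py .5535 -.3133 .03 3.1416
python3 -m handwheel '[[0,0,0.03,0,0,0],[0,0,0,0,0,0]]'
```

```text
clock: 29.55
position: [0.5537, -0.3132, 0.0323]
tool_rot: [-3.142, -0.0, -3.141]
force: [0.3, 0.6, -0.4]
grip_width: 0.0369
clk 29.55 pos [ 0.5537 -0.3132  0.0323] rot [-3.142 -0.    -3.141] q [ 0.4   0.79  0.03  1.7  -0.04  0.66  2.02] F [ 0.3  0.6 -0.4] w 0.0369
d(mm) [ 0.2 -0.1  2.3] units [ 0.01 -0.    0.09] turn deg [-0.   -0.    0.01] units [-0. -0.  0.]
clock: 29.8
position: [0.5537, -0.3132, 0.0316]
tool_rot: [-3.142, 0.0, -3.141]
force: [-0.7, 0.3, -0.9]
grip_width: 0.0363
```

```bash
python3 -m handwheel '[[0,0,0.03,0,0,0],[0,0,0,0,0,0]]'
python3 -m handwheel '[[0,0,0.025,0,0,0],[0,0,0,0,0,0]]'
```

```text
clock: 30.05
position: [0.5537, -0.3132, 0.0308]
tool_rot: [3.142, -0.0, -3.141]
force: [0.5, -0.3, -1.4]
grip_width: 0.0367
clock: 30.3
position: [0.5537, -0.3132, 0.0301]
tool_rot: [-3.142, -0.0, -3.141]
force: [-0.2, -0.4, -1.7]
grip_width: 0.0366
```

```bash
python3 -m handwheel '[[0,0,0.025,0,0,0],[0,0,0,0,0,0]]'
```

```text
clock: 30.55
position: [0.5538, -0.3133, 0.03]
tool_rot: [-3.141, 0.0, -3.141]
force: [-2.0, 1.1, 6.6]
grip_width: 0.0367
```

Contact on the floor. I'll release and retreat.

```bash
python3 -m handwheel '[[0,0,0,0,0,0],[0,0,0,0,0,0],[0,0,0,0,0,0]]' -0.4
python3 -m handwheel '[[0,0,-0.4,0,0,0],[0,0,-0.9,0,0,0],[0,0,-1,0,0,0],[0,0,-1,0,0,0],[0,0,-0.9,0,0,0]]'
python3 go.py .453 -.2195 .135 3.1416
python3 wfit.py picks_1 .4523 -.2196 w17
```

```text
clock: 30.92
position: [0.5537, -0.3132, 0.0295]
tool_rot: [-3.142, -0.0, -3.141]
force: [0.1, -0.3, -0.2]
grip_width: 0.0598
clock: 31.55
position: [0.5539, -0.3133, 0.1363]
tool_rot: [-3.141, 0.001, -3.141]
force: [0.1, 0.1, 0.2]
grip_width: 0.0598
clk 31.55 pos [ 0.5539 -0.3133  0.1363] rot [-3.141e+00  1.000e-03 -3.141e+00] q [ 0.39  0.65  0.05  1.65 -0.04  0.84  2.02] F [0.1 0.1 0.2] w 0.0598
d(mm) [100.9  93.8   1.2] units [4.03 3.75 0.05] turn deg [-0.02  0.05  0.01] units [-0.0001  0.0001  0.    ]
scene [ 0.4524 -0.2198  0.2127] 0.071
wrist [ 0.4562 -0.2205  0.1481] 0.064
all [ 0.4551 -0.2191  0.1146] 0.103
```

View pics/w17.png

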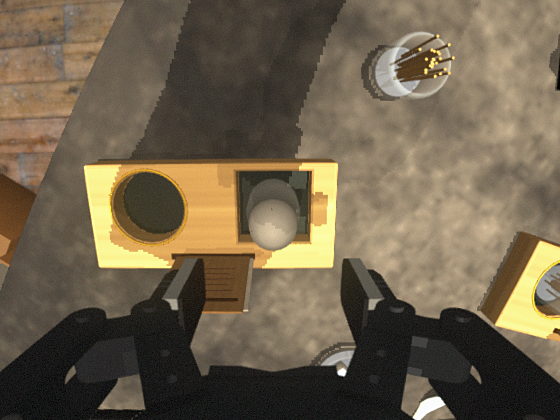

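Shaker 2 stands in caddy A's square pocket at (273,210). Next is the last glass, at about (0.4535, -0.2197).

```bash
python3 -m handwheel '[[0.5,0.4,0,0,0,0],[0.9,0.85,0,0,0,0],[0.9,0.85,0,0,0,0],[0.9,0.85,0,0,0,0],[0.55,0.55,0,0,0,0],[0.25,0.24,0,0,0,0],[0,0,0,0,0,0]]'
python3 go.py .4535 -.2197 .06 3.1416
python3 wfit.py picks_1 .4523 -.2196 w18
```

```text
clock: 32.72
position: [0.4538, -0.2197, 0.1344]
tool_rot: [3.142, -0.0, -3.141]
force: [-0.4, -0.8, 0.3]
grip_width: 0.0598
clk 32.73 pos [ 0.4538 -0.2197  0.1344] rot [ 3.142 -0.    -3.141] q [ 0.3   0.47  0.04  2.   -0.03  0.67  1.93] F [-0.4 -0.8  0.3] w 0.0598
d(mm) [ 0.3 -0.  74.4] units [ 0.01 -0.    2.98] turn deg [ 0.   -0.01  0.03] units [ 0.     -0.      0.0001]
scene [ 0.4525 -0.2194  0.1516] 0.054
side [ 0.4517 -0.2171  0.2214] 0.101
wrist [ 0.4547 -0.2199  0.3813] 0.067
all [ 0.4533 -0.2194  0.2961] 0.094
```

View pics/w18.png

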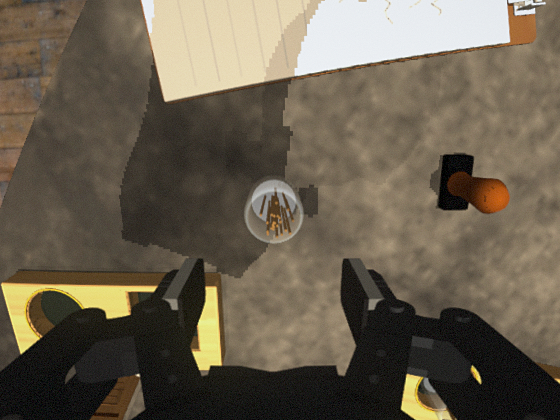

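The glass is centred at (273,210). I'll descend, grip and lift.

```bash
python3 -m handwheel '[[0,0,0.5,0,0,0],[0,0,0.9,0,0,0],[0,0,0.9,0,0,0],[0,0,0.9,0,0,0],[0,0,0.6,0,0,0],[0,0,0.4,0,0,0],[0,0,0.2,0,0,0],[0,0,0,0,0,0]]'
python3 -m handwheel '[[0,0,0,0,0,0],[0,0,0,0,0,0],[0,0,0,0,0,0],[0,0,0,0,0,0],[0,0,0,0,0,0]]' 1 30
python3 -m handwheel '[[0,0,-0.3,0,0,0],[0,0,-0.8,0,0,0],[0,0,-1,0,0,0],[0,0,-1,0,0,0],[0,0,-1,0,0,0],[0,0,0,0,0,0]]'
python3 go.py .5542 -.4093 .13 3.1416
python3 held.py picks_1 .0245
```

```text
clock: 34.02
position: [0.4538, -0.2198, 0.0246]
tool_rot: [-3.142, 0.0, -3.141]
force: [1.0, -0.0, -0.2]
grip_width: 0.0597
clock: 34.65
position: [0.454, -0.2199, 0.0252]
tool_rot: [-3.141, 0.001, -3.141]
force: [-0.8, 0.6, 4.4]
grip_width: 0.0406
clock: 35.4
position: [0.4546, -0.2201, 0.1291]
tool_rot: [-3.14, 0.003, -3.141]
force: [-1.0, 0.1, -1.8]
grip_width: 0.0405
clk 35.4 pos [ 0.4546 -0.2201  0.1291] rot [-3.140e+00  3.000e-03 -3.141e+00] q [ 0.3   0.48  0.04  2.01 -0.03  0.65  1.93] F [-1.   0.1 -1.8] w 0.0405
d(mm) [ -99.6 -189.2   -0.4] units [-3.98 -7.57 -0.01] turn deg [-0.07  0.19  0.01] units [-0.0002  0.0005  0.    ]
wrist obj-TCP mm [-0.5  0.1] 0.112
all obj-TCP mm [-0.5  0.1] 0.112
```

```bash
python3 -m handwheel '[[-0.2,-0.6,0,0,0,0],[-0.4,-0.9,-0.1,0,0,0],[-0.5,-1,-0.1,0,0,0],[-0.6,-1,0,0,0,0],[-0.6,-1,0,0,0,0],[-0.6,-1,0,0,0,0],[-0.6,-1,0,0,0,0],[-0.3,-0.7,0,0,0,0]]'
python3 -m handwheel '[[-0.15,-0.3,0,0,0,0],[0,0,0,0,0,0]]'
python3 go.py .5542 -.4093 .13 3.1416
python3 held.py picks_1 .0250
python3 - <<'E'
from ov import *
f=bot.grab_frame("wrist");cv2.imwrite("pics/w19.png",overlay(f,1))
E
```

```text
clock: 36.7
position: [0.5489, -0.4019, 0.1314]
tool_rot: [-3.141, -0.0, 3.141]
force: [-0.8, 0.2, -1.2]
grip_width: 0.0405
clock: 36.95
position: [0.5522, -0.4076, 0.1316]
tool_rot: [3.141, -0.0, 3.141]
force: [-0.6, 0.4, -2.0]
grip_width: 0.0409
clk 36.95 pos [ 0.5522 -0.4076  0.1316] rot [ 3.141 -0.     3.141] q [ 0.52  0.73  0.05  1.51 -0.04  0.91  2.15] F [-0.6  0.4 -2. ] w 0.0409
d(mm) [-2.  -1.7  1.6] units [-0.08 -0.07  0.06] turn deg [ 0.01 -0.03 -0.02] units [ 0.     -0.0001 -0.0001]
scene obj-TCP mm [-2.6  0.5] 0.13
wrist obj-TCP mm [2.2 1. ] 0.068
all obj-TCP mm [0.4 1.5] 0.121
```

View pics/w19.png

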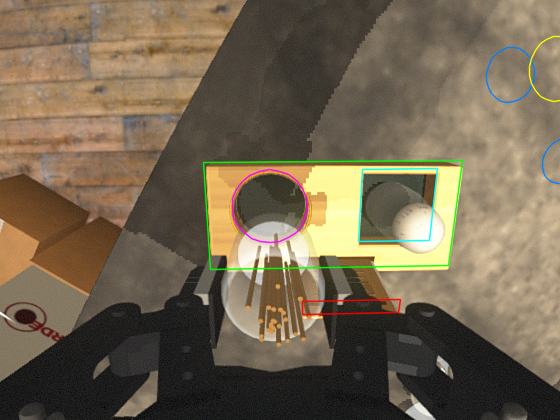

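```bash
python3 -m handwheel '[[-0.07,-0.1,0.4,0,0,0],[0,0,0.8,0,0,0],[0,0,0.9,0,0,0],[0,0,0.8,0,0,0],[0,0,0.5,0,0,0],[0,0,0.1,0,0,0],[0,0,0,0,0,0]]'
python3 go.py .5542 -.4093 .031 3.1416
python3 - <<'E'
from ov import *
f=bot.grab_frame("wrist");cv2.imwrite("pics/w20.png",f["pixels"])
E
python3 two.py t11 .554 -.409 .05
```

```text
clock: 38.17
position: [0.5545, -0.4099, 0.0449]
tool_rot: [-3.141, 0.0, -3.141]
force: [-0.5, 0.6, -1.5]
grip_width: 0.0407
clk 38.17 pos [ 0.5545 -0.4099  0.0449] rot [-3.141  0.    -3.141] q [ 0.53  0.84  0.04  1.53 -0.04  0.77  2.15] F [-0.5  0.6 -1.5] w 0.0407
d(mm) [ 0.3  0.6 13.9] units [0.01 0.02 0.56] turn deg [-0.02  0.03  0.01] units [-0.0001  0.0001  0.    ]
```

View pics/w20.png

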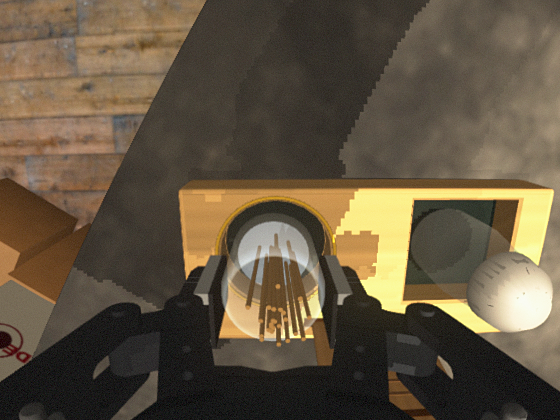

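View pics/t11.png

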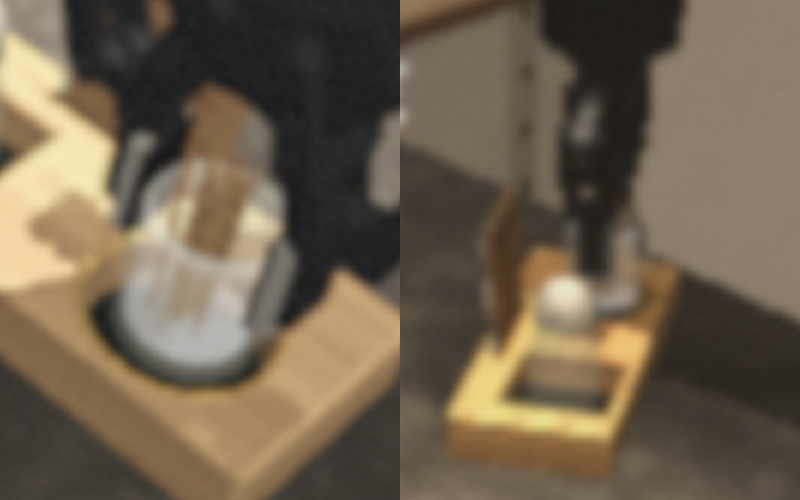

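The glass is in the round pocket and central. I'll lower slowly to contact.

```bash
python3 -m handwheel '[[0,0,0.2,0,0,0],[0,0,0.16,0,0,0],[0,0,0.08,0,0,0],[0,0,0.03,0,0,0],[0,0,0,0,0,0]]'
python3 -m handwheel '[[0,0,0.03,0,0,0],[0,0,0,0,0,0]]'
python3 -m handwheel '[[0,0,0.025,0,0,0],[0,0,0,0,0,0]]'
```

```text
clock: 38.95
position: [0.5543, -0.4097, 0.0328]
tool_rot: [-3.142, -0.0, -3.141]
force: [-1.1, -0.4, -1.3]
grip_width: 0.0403
clock: 39.2
position: [0.5543, -0.4097, 0.0321]
tool_rot: [-3.142, 0.0, -3.141]
force: [-0.2, -0.8, -0.6]
grip_width: 0.0409
clock: 39.45
position: [0.5542, -0.4097, 0.0314]
tool_rot: [-3.142, -0.0, -3.141]
force: [-0.7, 0.8, -0.7]
grip_width: 0.0406
```

```bash
python3 -m handwheel '[[0,0,0.025,0,0,0],[0,0,0,0,0,0]]'
python3 -m handwheel '[[0,0,0.015,0,0,0],[0,0,0,0,0,0]]'
```

```text
clock: 39.7
position: [0.5544, -0.4097, 0.0313]
tool_rot: [-3.142, 0.0, -3.141]
force: [-1.8, 2.1, 7.4]
grip_width: 0.0406
clock: 39.95
position: [0.5544, -0.4097, 0.0313]
tool_rot: [-3.141, 0.0, -3.141]
force: [-2.5, 3.1, 11.0]
grip_width: 0.0405
```

Contact with the floor. I'll release, retreat up and back, and check everything.

```bash
python3 -m handwheel '[[0,0,-0.015,0,0,0],[0,0,0,0,0,0]]'
python3 -m handwheel '[[0,0,0,0,0,0],[0,0,0,0,0,0],[0,0,0,0,0,0]]' -0.4
python3 -m handwheel '[[0,0,-0.4,0,0,0],[0,0,-0.9,0,0,0],[0,0,-1,0,0,0],[0,0,-1,0,0,0],[0,0,-1,0,0,0],[0,0,-1,0,0,0],[0,0,-0.8,0,0,0],[0,0,0,0,0,0]]'
python3 -m handwheel '[[1,0.3,0,0,0,0],[1,0.3,0,0,0,0],[1,0.3,0,0,0,0],[0.6,0.2,0,0,0,0],[0,0,0,0,0,0]]'
cp s1.py s2.py; python3 s2.py
python3 - <<'E'
from ov import *
f=bot.grab_frame("scene");cv2.imwrite("pics/end_sc.png",cv2.resize(f["pixels"],None,fx=3,fy=3)[450:1050,570:1370])
f=bot.grab_frame("side");cv2.imwrite("pics/end_si.png",cv2.resize(f["pixels"],None,fx=4,fy=4)[570:1120,780:1400])
f=bot.grab_frame("wrist");save(f,"end_w")
E
```

```text
clock: 40.2
position: [0.5544, -0.4097, 0.0313]
tool_rot: [-3.141, 0.0, -3.141]
force: [-2.0, 2.4, 7.3]
grip_width: 0.0408
clock: 40.58
position: [0.5542, -0.4097, 0.0307]
tool_rot: [3.142, -0.0, -3.141]
force: [0.0, -0.1, 0.0]
grip_width: 0.0594
clock: 41.58
position: [0.5549, -0.4102, 0.1857]
tool_rot: [-3.14, 0.003, -3.141]
force: [-0.3, 0.1, -0.2]
grip_width: 0.0597
clock: 42.2
position: [0.4634, -0.3821, 0.1832]
tool_rot: [3.141, -0.001, 3.141]
force: [1.1, -0.2, -0.2]
grip_width: 0.0596
shaker_1 [ 0.5533 -0.3149  0.1425] deg 8.2 1-iou 0.218 [np.float64(0.233), np.float64(0.204)]
shaker_1 [0.6576 0.0369 0.1087] deg 6.2 1-iou 0.227 [np.float64(0.199), np.float64(0.255)]
picks_1 [ 0.5531 -0.4097  0.0184] deg 1.1 1-iou 0.295 [np.float64(0.183), np.float64(0.407)]
picks_1 unmatched [ 0.561 -0.313  0.03 ] 0.43
caddy_a [ 0.5606 -0.3605  6.2977] deg 360.8 1-iou 0.383 [np.float64(0.35), np.float64(0.416)]
caddy_a [ 0.6478 -0.0134  5.9762] deg 342.4 1-iou 0.325 [np.float64(0.344), np.float64(0.306)]
caddy_a [ 0.6484 -0.0118 -0.3051] deg -17.5 1-iou 0.571 [np.float64(0.837), np.float64(0.305)]
stamp [ 0.4362 -0.0711  1.5885] deg 91.0 1-iou 0.191 [np.float64(0.235), np.float64(0.147)]
calculator [0.5551 0.2272 0.1559] deg 8.9 1-iou 0.142 [np.float64(0.178), np.float64(0.107)]
```

View pics/end_sc.png

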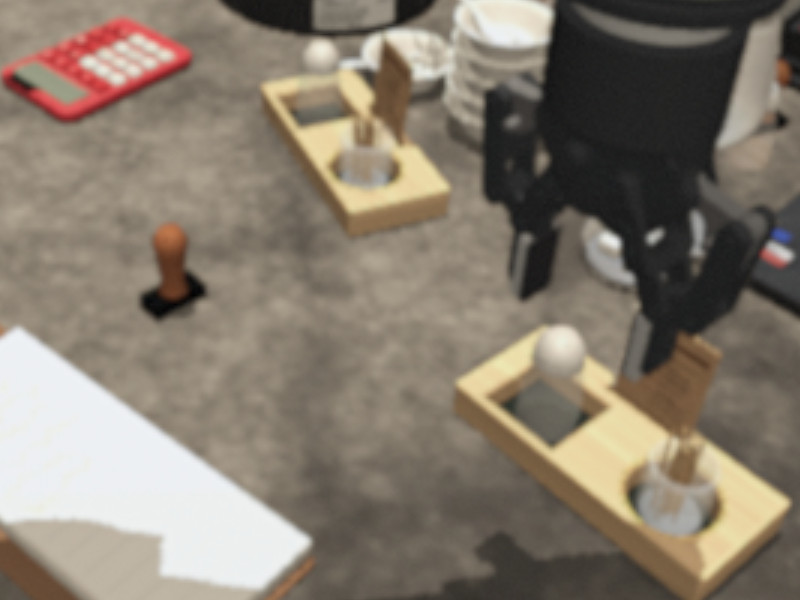

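View pics/end_si.png

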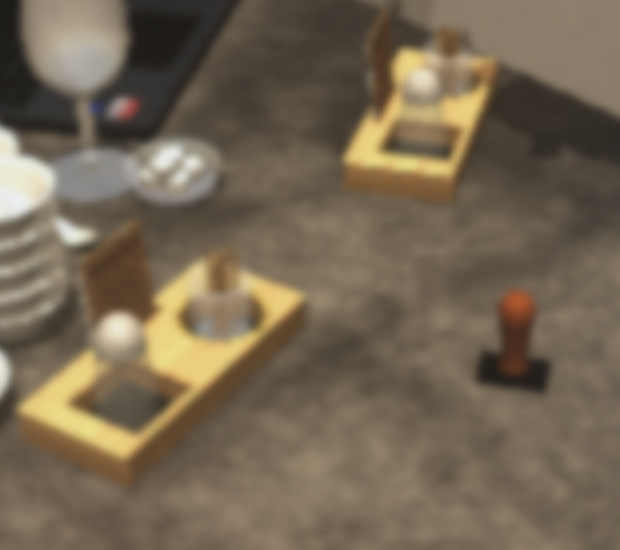

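View pics/end_w.png

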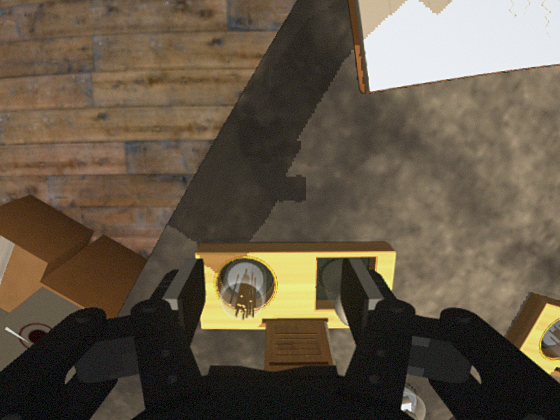

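All four pieces stand upright in the right pockets. The caddies, stamp and calculator haven't moved, and the arm is clear, so I'm handing in.

```bash
python3 -m handwheel '[[0,0,0,0,0,0],[0,0,0,0,0,0],[0,0,0,0,0,0],[0,0,0,0,0,0]]'; python3 -c "
from workcell import bot
print(bot.job_done())"
```

```text
clock: 43.45
position: [0.4642, -0.3822, 0.1833]
tool_rot: [3.142, -0.0, -3.141]
force: [1.2, 0.3, 0.1]
grip_width: 0.0597
the job is handed in; nothing more can be done
None
```

Both caddies are laid alike: each has a salt shaker in its square pocket and a toothpick glass in its round pocket. I lowered each piece until it touched the pocket floor, with at most about 16 N on contact, and then released it. I handed the job in at about 43 s.

**Final pictures:** the scene, side and wrist views show all four pieces upright in the right pockets with the gripper clear. The fitted caddy poses are within 1 mm of the first fit, and the stamp also reads within about 1 mm.

**Checks that disagreed or fell short:**
- **Calculator:** it reads about 2 mm and 1° off its first fit. The arm never went near it, so I take this as measurement noise.
- **Glass in the near-urn caddy:** the last network match did not return a fitted position for it. Its placement rests on the pictures.
- **Network noise:** the last run also gave a false glass detection where a shaker stands, and a duplicate match of that same caddy. The pictures contradict the false glass.
- **Grip width:** it read 36.5 mm on the 39 mm shakers and 40.5 mm on the 42 mm glasses. Nothing slipped.

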